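# Load a batch of sample pots through the sprung intake flap

## Robot

A 6-joint arm with a two-finger parallel gripper is mounted at the origin on a cart in front of the work surface, level with it; the furniture and walls round the work are solid. World frame = base frame: x ahead of the robot, y to its left, z up, the work surface at z = 0. Lengths are in m, angles in rad, forces in N, time in s.
With the tool pointing down it reaches from about 0.275 to 0.975 m from the base axis. Payload 8.4 kg.
Tool frame: the origin (TCP) lies at the very end of the fingers, on their centre line; the grasp point (between the pads) lies 19 mm behind it; z points along the fingers, y is the direction in which the jaws open and shut (so a half turn about z gives the same grasp; the last joint's range is limited). The gripper opens to 92 mm and grips with 3 to 60 N. Pads are 20 mm wide; open, the fingers measure 128 mm over their backs; the gripper's body (75 mm by 189 mm) begins 69 mm behind the grasp point.
Start: joints at [-1.338, 0.353, 1.633, -0, 1.155, -0.002], TCP at [0.145, -0.608, 0.215] pointing down, gripper open.
Joint ranges: [-2.63, 2.63], [-0.92, 2.1], [0.06, 2.66], [-1.3, 4.44], [0, 2.69], [-3.02, 3.02]. Speed limits (rad/s): [2.22, 2.22, 2.79, 3.14, 3.14, 3.14].

## Interface

Orientations are given as a rotation vector (axis times angle).
In Python, from station import bot gives the robot as it stands.
- The arm moves only by the shell command python3 -m handwheel 'ROWS' [OPENING] [FORCE]. ROWS is JSON, a list of rows, each a list of 2 entries, a list of its own where there are three numbers: the shift along the tool's x, y, z in mm, then the turn about the tool's z in rad. A call has 1 to 10 rows; each row is the pose to reach, as a shift and turn from the pose commanded when the call began, along the tool's axes at that moment; what a row does not reach only later rows make up. A row lasts 1/10 s, in which the tool goes at most 50 mm and 8.59 degrees, less where a joint would pass 70% of its speed; a pose out of reach is approached as far as the arm can. A call with a gripper value outside its range is refused whole. OPENING is the closure in counts, from 0 (fully open) to 255 (shut), set as the call begins (- or left out, the last holds). The fingers move at their own pace and stop on an object; FORCE is the grip in N (left out, the last holds). Time passes only in rows, so rows that repeat a pose let the fingers close. It gives the time, the measured TCP pose, the force and the opening at its end, in the units of the state.
- bot.get_state(): the state, without advancing time (a new reading comes with each control period).
- bot.get_image(name): name is "side" or "top" or "wrist"; returns a dict with "img" (480x640x3 uint8, red, green, blue), "intrinsics" (3x3 intrinsics, pixels), "R" (3x3) and "t" (3): a world point X has camera coordinates R X + t. Camera axes: x right, y down, z forward; pixel columns grow to the right and rows downward; lengths in m; the calibration is good to about 2 mm. The wrist camera is an equidistant fisheye: a pixel r from the principal point sees the ray r / f radians off the axis. A picture is of the moment at which its call begins. There is no depth.
- bot.hand_in(): hands the job in, once; it reports no verdict.
Trained networks look in the newest picture that a camera, given by its name, has taken for a name from the list of things; names that differ only in an ending like _2 or _b are one class to them, and where a whole thing is asked for, a point or a joint stands for the part that bears it (a point fixed in the world has none). Each returns a list of dicts, best first, with "score" (0 to 1); they miss things now and then, are a little off and sometimes report something else, mostly with a low value. They report only what shows in the picture. A call takes as long as a camera call. They do not tell look-alikes from the thing itself.
- bot.find_in(camera, name): "extent" ([left, top, right, bottom] in pixels, round what is visible of it).
- bot.pinpoint(camera, name): "at" ([column, row] in pixels: a listed point, or the origin of a listed thing).
The state is a dict: "time_s": time; "qpos": joint angles; "joint_vel": joint speeds; "tau": joint torques, N m; "position": TCP position; "orientation": TCP orientation; "wrist_force": force on the tool from outside, world axes, zero at the start; "wrist_torque": the same for the moment, N m; "grip_width": opening from 0.0 (shut) to 1.0 (fully open).
Only numpy, scipy, OpenCV 4.12 (cv2) and the standard library are available. Lean on these libraries where they do the work, as an engineer would, in place of code of your own. Each camera call takes 0.05 s, during which the arm holds its last target.

## Task

Run a batch on the sample intake unit. Press the round key and then the square key to open the batch; push every sample pot (the squat white screw-cap jars) right down through the sprung flap, so that they are all inside and the flap has shut behind them; then press the bar key to close the batch and, last, the round key again to start it. Press one key at a time, all the way down, letting it come up again, never press the bar key while a pot is still outside, and do not touch the other vessels standing among the pots.

Things in the scene. Friction and masses are not known exactly. Their poses are not given: they have to be found in the camera images.
- intake: Sample intake unit, fixed: closed white box, 120 (its x) x 270 (its y) x 165 mm high, clear window in the front (-x), flat grey deck on top. Origin under its centre, on the worktop; its y runs along the box to the left. The only way in is the mouth in the deck at its right (-y) end. Inside, a slippery steel chute leads what has dropped in to the left end. Walls 6 mm.
- mouth (a point): Centre of the mouth, at deck height (165 mm), 75 mm to the right (-y) of the unit's centre, axes as the unit's. The opening is 48 mm (x) by 100 mm (y), closed by the sprung flap. The space under it is 108 mm wide in x; its floor, the chute, lies 93 mm below the deck at the right end of the mouth and 115 mm below it at the left end.
- flap (a joint): Sprung flap, plate 46 x 96 x 3 mm hinged on the far (+x) long edge of the mouth, level with the deck when shut; swings down into the box: 0 = shut, 1.45 rad = stop. The spring (0.04 to 0.076 N m) always shuts it; a pot laid on it does not open it, one pressed down at mid-mouth needs 3 to 6 N. A pot let go with its top less than 46 mm below the deck may stay pinched in the mouth.
- key_round_top (a point): Centre of the top face of the round key, 24 mm across, grey plastic, on the deck 28 mm to the front and 25 mm to the left of the unit's centre; 8 mm proud of the deck when up; it is pressed straight down.
- key_round (a joint): Travel of that key in m: 0 = up, 0.005 = fully down. A spring returns it; pressing begins at 1.5 N and it is fully down at 4 N.
- key_square_top (a point): Centre of the top face of the square key, 22 x 22 mm, grey plastic, on the deck 28 mm to the back and 25 mm to the left of the unit's centre; 8 mm proud of the deck when up; it is pressed straight down.
- key_square (a joint): Travel of that key in m: 0 = up, 0.005 = fully down. A spring returns it; pressing begins at 1.5 N and it is fully down at 4 N.
- key_bar_top (a point): Centre of the top face of the long bar key, 64 (unit's x) x 17 mm (unit's y), grey plastic, on the deck 85 mm to the left of the unit's centre; 8 mm proud of the deck when up; it is pressed straight down.
- key_bar (a joint): Travel of that key in m: 0 = up, 0.005 = fully down. A spring returns it; pressing begins at 1.5 N and it is fully down at 4 N.
- pot_1_centre (a point): Centre (half-way up) of a sample pot: squat white jar with a ribbed screw cap, cap 37 mm across and the top 12 mm, body 34 mm across, 34 mm high in all, about 50 g; its z axis is the jar's axis. It stands free on the worktop at the right. Three to five pots are there; absent ones read None.
- pot_2_centre (a point): Centre (half-way up) of a sample pot: squat white jar with a ribbed screw cap, cap 37 mm across and the top 12 mm, body 34 mm across, 34 mm high in all, about 50 g; its z axis is the jar's axis. It stands free on the worktop at the right. Three to five pots are there; absent ones read None.
- pot_3_centre (a point): Centre (half-way up) of a sample pot: squat white jar with a ribbed screw cap, cap 37 mm across and the top 12 mm, body 34 mm across, 34 mm high in all, about 50 g; its z axis is the jar's axis. It stands free on the worktop at the right. Three to five pots are there; absent ones read None.
- pot_4_centre (a point): Centre (half-way up) of a sample pot: squat white jar with a ribbed screw cap, cap 37 mm across and the top 12 mm, body 34 mm across, 34 mm high in all, about 50 g; its z axis is the jar's axis. It stands free on the worktop at the right. Three to five pots are there; absent ones read None.
- pot_5_centre (a point): Centre (half-way up) of a sample pot: squat white jar with a ribbed screw cap, cap 37 mm across and the top 12 mm, body 34 mm across, 34 mm high in all, about 50 g; its z axis is the jar's axis. It stands free on the worktop at the right. Three to five pots are there; absent ones read None.
- die_body: Bystander among the pots: steel die body, a cylinder 38 mm across, 36 mm high with a bore, 0.42 kg. Origin under its centre. Not to be touched.
- vial_white_cap: Bystander among the pots: small capped vial, 20 mm across, 50 mm high. Origin under its centre. Not to be touched.
- dropper_oil: Bystander among the pots: brown dropper bottle, 30 mm across, 78 mm high. Origin under its centre. Not to be touched.
- pc_tower: Computer case, fixed, standing behind and between the pots and the unit: black upright box 300 (its x) x 155 (its y) x 338 mm high, origin under its middle, its front (-x) face 154 mm ahead of the origin. Keep the arm and gripper clear of it when crossing from the pots to the unit.
Not all that is in view belongs to the job. What is shaped like the part that bears pot_1_centre but purple is not meant.

How it is judged:
On the way, in this order (a step that is already met when the one before it is completed fails the run):
1. the round key is pressed alone, more than 3 mm (value of joint key_round above 0.003 m and value of joint each of key_square, key_bar below 0.0015 m), for 0.1 s.
2. the square key is pressed alone, more than 3 mm (value of joint key_square above 0.003 m and value of joint each of key_round, key_bar below 0.0015 m), for 0.1 s.
3. every sample pot is inside the intake unit, below the flap, and the flap is shut (under 0.1 rad) (x of pot_1_centre in the frame of intake between -0.06 and 0.06 m and y of pot_1_centre in the frame of intake between -0.135 and 0.135 m and z of pot_1_centre in the frame of intake between 0 and 0.115 m and x of pot_2_centre in the frame of intake between -0.06 and 0.06 m and y of pot_2_centre in the frame of intake between -0.135 and 0.135 m and z of pot_2_centre in the frame of intake between 0 and 0.115 m and x of pot_3_centre in the frame of intake between -0.06 and 0.06 m and y of pot_3_centre in the frame of intake between -0.135 and 0.135 m and z of pot_3_centre in the frame of intake between 0 and 0.115 m and x of pot_4_centre in the frame of intake between -0.06 and 0.06 m and y of pot_4_centre in the frame of intake between -0.135 and 0.135 m and z of pot_4_centre in the frame of intake between 0 and 0.115 m and x of pot_5_centre in the frame of intake between -0.06 and 0.06 m and y of pot_5_centre in the frame of intake between -0.135 and 0.135 m and z of pot_5_centre in the frame of intake between 0 and 0.115 m and value of joint flap below 0.1 rad), for 0.2 s.
4. the bar key is pressed alone, more than 3 mm (value of joint key_bar above 0.003 m and value of joint each of key_round, key_square below 0.0015 m), for 0.1 s.
5. the round key is pressed again, alone, more than 3 mm (all of step 1), for 0.1 s.
At the end, for the whole second after the job is handed in: Every sample pot that is present lies at rest inside the intake unit, its centre at least 50 mm below the deck; the flap is shut (under 0.1 rad); all three keys are up (within 1.5 mm) (all of step 3 and value of joint each of key_round, key_square, key_bar below 0.0015 m and linear speed of each of pot_1, pot_2, pot_3, pot_4, pot_5 below 0.03 m/s); the robot touches nothing.
It fails at once if two keys are pressed at the same time (both more than 2.5 mm) (value of joint each of key_round, key_square above 0.0025 m or value of joint each of key_round, key_bar above 0.0025 m or value of joint each of key_square, key_bar above 0.0025 m).
It fails at once if the bar key is pressed (more than 2.5 mm) while a sample pot is still outside the unit (value of joint key_bar above 0.0025 m and not ((x of pot_1_centre in the frame of intake between -0.06 and 0.06 m and y of pot_1_centre in the frame of intake between -0.135 and 0.135 m and z of pot_1_centre in the frame of intake between 0 and 0.115 m) and (x of pot_2_centre in the frame of intake between -0.06 and 0.06 m and y of pot_2_centre in the frame of intake between -0.135 and 0.135 m and z of pot_2_centre in the frame of intake between 0 and 0.115 m) and (x of pot_3_centre in the frame of intake between -0.06 and 0.06 m and y of pot_3_centre in the frame of intake between -0.135 and 0.135 m and z of pot_3_centre in the frame of intake between 0 and 0.115 m) and (x of pot_4_centre in the frame of intake between -0.06 and 0.06 m and y of pot_4_centre in the frame of intake between -0.135 and 0.135 m and z of pot_4_centre in the frame of intake between 0 and 0.115 m) and (x of pot_5_centre in the frame of intake between -0.06 and 0.06 m and y of pot_5_centre in the frame of intake between -0.135 and 0.135 m and z of pot_5_centre in the frame of intake between 0 and 0.115 m))).
It fails at once if the robot pushes or takes one of the other vessels (more than 2 N) (contact force between any of the fingers, the arm and die_body above 2 N or contact force between any of the fingers, the arm and vial_white_cap above 2 N or contact force between any of the fingers, the arm and dropper_oil above 2 N).
Of pot_1, pot_2, pot_3, pot_4, pot_5 only 3 to 5 are there at a start; the rules pass over those that are not, and their reading is None.
At some moment in a run one of pot_1, pot_2, pot_3, pot_4, pot_5 may be knocked a few centimetres aside while the robot is not near it.
Once in a run the grip may slacken for a moment while it holds something.
It also fails if it takes over 210 s, if anything falls off the work surface, if the arm or the gripper's body presses on something with over 40 N, if the wrist force passes 120 N, or if a joint passes its speed limit or range.

## Working session

There is one attempt and no reset: what is moved stays moved. The work goes in short steps, Python scripts to look and compute and a shell command to move; the robot and the scene stay as the last step left them, time stands still between calls to the robot, and variables do not carry over. Pictures are saved under pics/ and viewed, and the job is handed in when it is done.

```bash
ls; mkdir -p pics; cat > h.py <<'E'
from station import bot
import numpy as np, cv2
def shot(cam,fn):
    d=bot.get_image(cam); cv2.imwrite('pics/'+fn,cv2.cvtColor(d['img'],cv2.COLOR_RGB2BGR)); return d
def ray(d,px,cam):
    K=np.array(d['intrinsics']);R=np.array(d['R']);t=np.array(d['t'])
    u=(px[0]-K[0,2])/K[0,0];v=(px[1]-K[1,2])/K[1,1]
    if cam=='wrist':
        r=np.hypot(u,v); s=np.sin(r)/r if r>1e-9 else 1; c=np.array([u*s,v*s,np.cos(r)])
    else: c=np.array([u,v,1.])
    return -R.T@t, R.T@c
def atz(d,px,cam,z):
    o,v=ray(d,px,cam); return o+v*(z-o[2])/v[2]
def proj(d,X,cam):
    K=np.array(d['intrinsics']);c=np.array(d['R'])@np.array(X)+np.array(d['t'])
    if cam=='wrist':
        th=np.arctan2(np.hypot(c[0],c[1]),c[2]);n=np.hypot(c[0],c[1])+1e-12
        return K[0,2]+K[0,0]*th*c[0]/n,K[1,2]+K[1,1]*th*c[1]/n
    return K[0,2]+K[0,0]*c[0]/c[2],K[1,2]+K[1,1]*c[1]/c[2]
E
python3 - <<'E'
from h import *
for c in ['top','side','wrist']:
    d=shot(c,c+'0.png'); print(c,-np.array(d['R']).T@d['t'])
    for n,z in [('pot_1_centre',.017),('die_body',0),('vial_white_cap',0),('dropper_oil',0),('intake',0),('mouth',.165),('key_round_top',.173),('key_square_top',.173),('key_bar_top',.173),('pc_tower',0)]:
        for r in bot.pinpoint(c,n)[:8]:
            print(c,n,round(r['score'],2),np.round(r['at']),np.round(atz(d,r['at'],c,z),3))
print(bot.get_state())
E
```

```text
pics
top [ 0.38532419 -0.05578232  1.4619334 ]
top pot_1_centre 0.55 [395. 313.] [ 0.415 -0.303  0.017]
top pot_1_centre 0.45 [452. 327.] [ 0.373 -0.461  0.017]
top pot_1_centre 0.42 [288. 314.] [ 0.418 -0.004  0.017]
top die_body 0.65 [360. 280.] [ 0.512 -0.212  0.   ]
top die_body 0.36 [336. 312.] [ 0.421 -0.138  0.   ]
top dropper_oil 0.43 [365. 310.] [ 0.427 -0.222  0.   ]
top intake 0.88 [195. 287.] [0.501 0.257 0.   ]
top intake 0.62 [397. 281.] [ 0.506 -0.316  0.   ]
top mouth 0.82 [210. 283.] [0.496 0.185 0.165]
top key_round_top 0.39 [169. 296.] [0.467 0.284 0.173]
top key_square_top 0.47 [167. 276.] [0.515 0.291 0.173]
top key_bar_top 0.67 [395. 314.] [ 0.41  -0.276  0.173]
top key_bar_top 0.52 [148. 287.] [0.489 0.336 0.173]
side [ 0.09298608 -1.26246443  0.97082926]
side pot_1_centre 0.74 [255. 275.] [ 0.41  -0.003  0.017]
side pot_1_centre 0.69 [298. 344.] [ 0.424 -0.293  0.017]
side pot_1_centre 0.62 [305. 402.] [ 0.379 -0.459  0.017]
side die_body 0.53 [336. 345.] [ 0.51  -0.314  0.   ]
side die_body 0.51 [316. 320.] [ 0.5   -0.212  0.   ]
side vial_white_cap 0.67 [266
[... 532 characters left out ...]
 0.22674778 -0.58858312  0.38449783]
{'time_s': 1.65, 'qpos': array([-1.33840879e+00,  3.53004791e-01,  1.63340868e+00,  7.22021751e-06,
        1.15518962e+00, -2.39989746e-03]), 'joint_vel': array([0.00052548, 0.00088549, 0.0004588 , 0.00025834, 0.00108611,
       0.0002694 ]), 'tau': array([ 3.98423781e-04, -5.93746376e+01, -3.34564626e+01,  6.97889132e-02,
        1.53152354e-02, -2.74854682e-05]), 'position': array([ 0.14540008, -0.60785203,  0.21457625]), 'orientation': array([-3.11995940e+00, -3.67950868e-01, -8.42647345e-06]), 'wrist_force': array([-0.1714279 ,  0.30053069,  0.52163046]), 'wrist_torque': array([-0.02109927, -0.00412812,  0.01748156]), 'grip_width': 1.002696982455532}
```

View pics/top0.png

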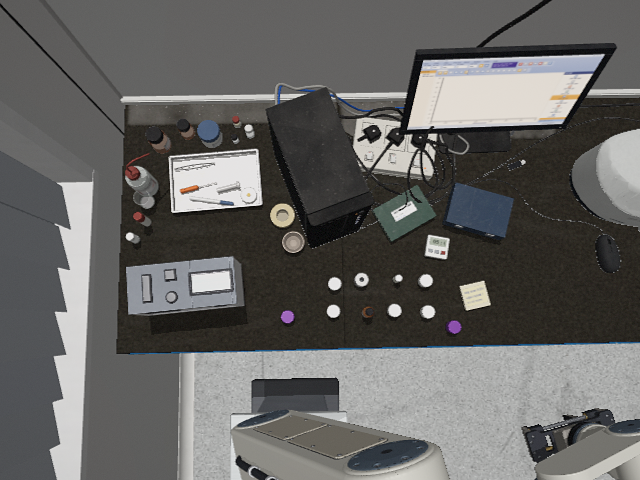

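View pics/side0.png

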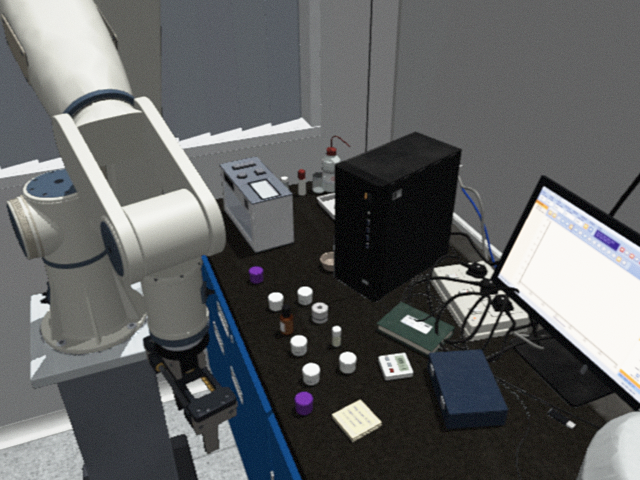

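View pics/wrist0.png

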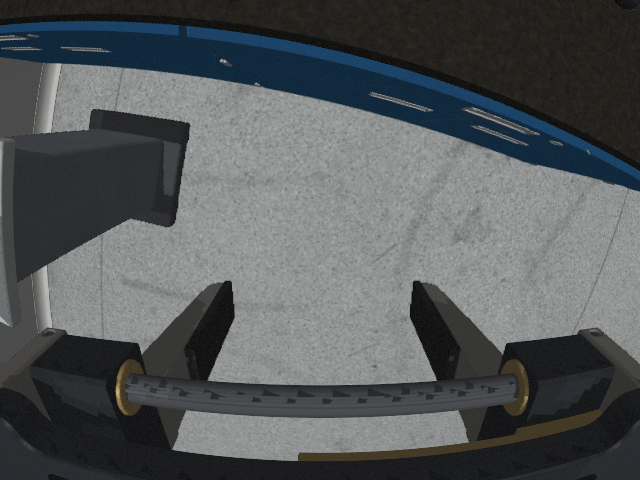

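```bash
python3 - <<'E'
import cv2
a=cv2.imread('pics/top0.png')[220:370,120:500]; cv2.imwrite('pics/tc0.png',cv2.resize(a,None,fx=2.1,fy=2.1,interpolation=cv2.INTER_CUBIC))
a=cv2.imread('pics/side0.png')[130:430,200:400]; cv2.imwrite('pics/sc0.png',cv2.resize(a,None,fx=2,fy=2,interpolation=cv2.INTER_CUBIC))
E
```

```text
(no output)
```

View pics/tc0.png

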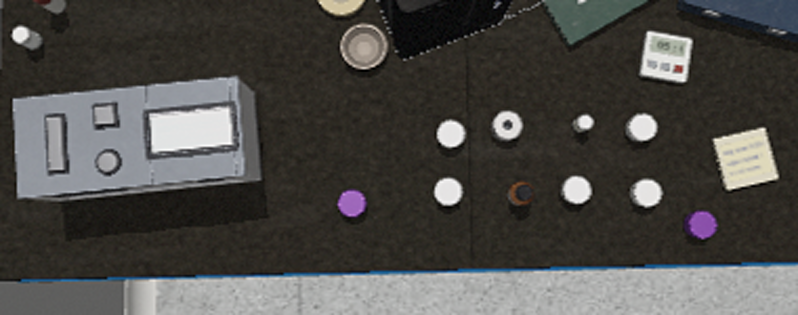

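View pics/sc0.png

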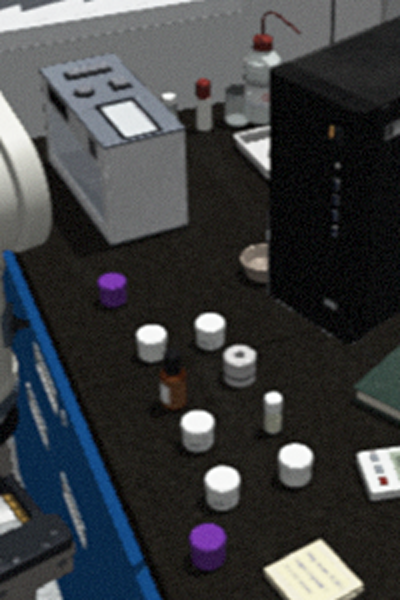

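```bash
cat >> h.py <<'E'
def blobs(img,roi,thr=170):
    l,t,r,b=roi; a=img[t:b,l:r].astype(int)
    m=((a.min(2)>thr)&(a.max(2)-a.min(2)<40)).astype(np.uint8)
    n,lab,st,c=cv2.connectedComponentsWithStats(m)
    return [(c[i]+[l,t],st[i][2:5]) for i in range(1,n) if st[i][4]>20]
E
python3 - <<'E'
from h import *
from scipy.spatial.transform import Rotation as Ro
d=bot.get_image('top')
for c,s in blobs(d['img'],(320,265,450,330)):
    print(np.round(c,1),s,np.round(atz(d,c,'top',.034),4))
def T(px,z): 
    return np.round(atz(d,px,'top',z),4)
C=lambda x,y:(120+x/2.1,220+y/2.1)
print('tower',T((268,105),.338),T((328,88),.338),T((310,208),.338),T((372,193),.338), 'base', T((309,246),0),T((371,234),0))
for n,p,z in [('deckFL',(17,198),.165),('BL',(13,99),.165),('BR',(238,77),.165),('FR',(243,181),.165),('bar',(56,143),.173),('sq',(105,115),.173),('rd',(108,161),.173),('flapc',(191,130),.165)]:
    print(n,T(C(*p),z))
s=bot.get_state();print(Ro.from_rotvec(s['orientation']).as_matrix().round(3))
E
```

```text
[361.3 279.1] [ 13  13 110] [ 0.5106 -0.2104  0.034 ]
[425.7 280.1] [ 14  13 121] [ 0.504  -0.3899  0.034 ]
[398.3 277.6] [ 7  6 34] [ 0.5128 -0.3138  0.034 ]
[334.2 283.4] [ 13  13 124] [ 0.5001 -0.1348  0.034 ]
[394.3 309.9] [ 13  13 129] [ 0.4235 -0.2986  0.034 ]
[333.  310.7] [ 13  13 128] [ 0.4251 -0.1293  0.034 ]
[427.9 311.3] [ 13  12 121] [ 0.4177 -0.3912  0.034 ]
tower [0.8891 0.023  0.338 ] [ 0.9285 -0.1161  0.338 ] [ 0.6451 -0.0686  0.338 ] [ 0.677  -0.2084  0.338 ] base [ 0.6117 -0.0673  0.    ] [ 0.6433 -0.2468  0.    ]
deckFL [0.4232 0.3871 0.165 ]
BL [0.5412 0.3956 0.165 ]
BR [0.5626 0.1262 0.165 ]
FR [0.4376 0.1201 0.165 ]
bar [0.4867 0.3404 0.173 ]
sq [0.5189 0.2831 0.173 ]
rd [0.4642 0.2785 0.173 ]
flapc [0.4996 0.1823 0.165 ]
[[ 0.973  0.233 -0.   ]
 [ 0.233 -0.973 -0.   ]
 [-0.     0.    -1.   ]]
```

```bash
python3 -m handwheel '[[[0,0,-40],0],[[0,0,-80],0],[[20,-20,-120],0.1],[[50,-60,-120],0.16],[[80,-100,-120],0.16],[[110,-140,-120],0.16],[[140,-180,-120],0.16],[[170,-220,-120],0.16],[[200,-260,-120],0.16],[[230,-300,-120],0.16]]' 255 20
python3 - <<'E'
from h import *
s=bot.get_state();print(s['position'],s['orientation'],s['wrist_force'])
E
cat >> h.py <<'E'
def pose():
    from scipy.spatial.transform import Rotation as Ro
    s=bot.get_state(); R=Ro.from_rotvec(s['orientation']).as_matrix()
    return s,np.array(s['position']),R
def delta(target):
    s,p,R=pose(); return np.round(1000*R.T@(np.array(target)-p),1), np.arctan2(R[1,0],R[0,0])
E
```

```text
time_s: 2.7
position: [0.2996, -0.2608, 0.3349]
orientation: [3.139, 0.116, 0.001]
wrist_force: [0.8, -0.5, 0.6]
grip_width: 0.154
[ 0.29956923 -0.2607905   0.33485124] [3.13885481e+00 1.16316744e-01 1.31026135e-03] [ 0.81200551 -0.45361433  0.63365712]
```

```bash
python3 -m handwheel '[[[30,-50,0],0],[[50,-100,0],0],[[70,-150,0],0],[[90,-200,0],0],[[110,-250,0],0],[[130,-300,0],0],[[150,-350,0],0],[[160,-400,0],0],[[160,-450,0],0],[[160,-500,0],0]]'
python3 -m handwheel '[[[0,-5,0],0],[[0,-5,0],0],[[0,-5,0],0]]'
python3 - <<'E'
from h import *
d=shot('wrist','w1.png')
for n,z in [('intake',0),('mouth',.165),('key_round_top',.173),('key_square_top',.173),('key_bar_top',.173)]:
    for r in bot.pinpoint('wrist',n)[:3]: print(n,round(r['score'],2),np.round(r['at'],1),np.round(atz(d,r['at'],'wrist',z),4))
E
```

```text
time_s: 3.7
position: [0.4225, 0.2191, 0.3347]
orientation: [-3.139, -0.118, -0.001]
wrist_force: [0.5, -0.6, 0.4]
grip_width: 0.004
time_s: 4.0
position: [0.4221, 0.2209, 0.3345]
orientation: [3.139, 0.117, -0.0]
wrist_force: [-0.2, -0.0, -0.1]
grip_width: 0.005
mouth 0.67 [369.6 141.5] [0.499  0.1829 0.165 ]
key_round_top 0.62 [258.1 172.1] [0.4643 0.2813 0.173 ]
key_square_top 0.62 [255.1 110. ] [0.5202 0.2871 0.173 ]
key_bar_top 0.88 [192.4 148.3] [0.4839 0.3445 0.173 ]
```

View pics/w1.png

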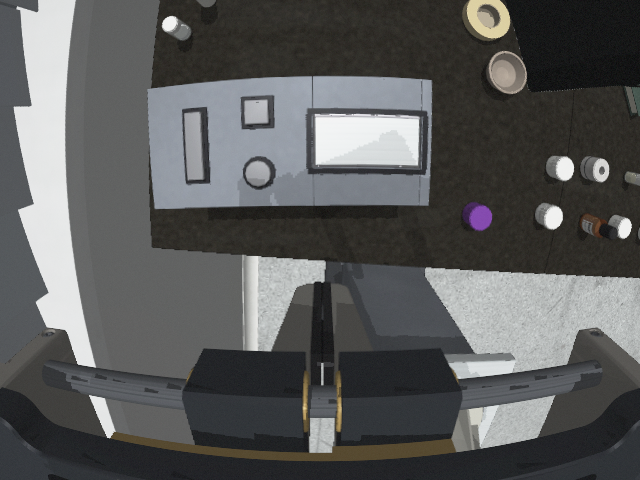

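```bash
python3 - <<'E'
from h import *
print(delta((.4635,.281,.190)))
E
```

```text
(array([ 45.3, -57. , 144.8]), np.float64(0.07316169953215958))
```

```bash
python3 -m handwheel '[[[30,-40,0],-0.017],[[45,-57,30],-0.017],[[45,-57,70],-0.017],[[45,-57,110],-0.017],[[45,-57,140],-0.017],[[45,-57,145],-0.017],[[45,-57,145],-0.017],[[45,-57,145],-0.017]]'
python3 - <<'E'
from h import *
d=shot('wrist','w2.png')
print(delta((.4635,.281,.173)))
E
```

```text
time_s: 5.1
position: [0.4639, 0.2824, 0.1914]
orientation: [-3.137, -0.144, -0.003]
wrist_force: [0.4, -0.8, 1.8]
grip_width: 0.009
(array([-0.7,  1.5, 18.6]), np.float64(0.09153067715211359))
```

View pics/w2.png

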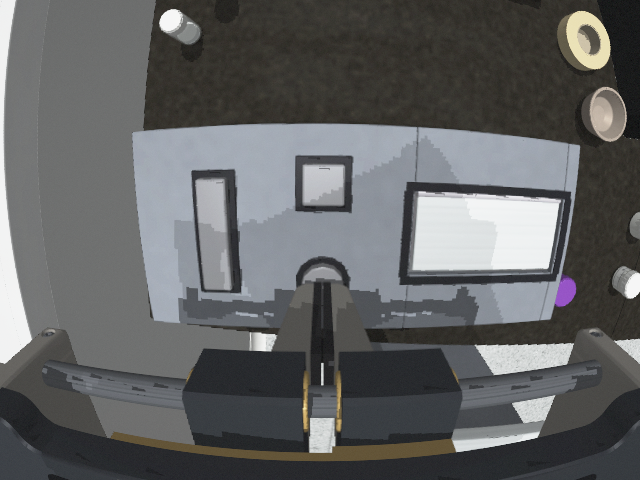

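```bash
python3 -m handwheel '[[[0,0,12],0],[[0,0,18],0],[[0,0,21],0],[[0,0,23],0],[[0,0,23],0],[[0,0,23],0]]'
```

```text
time_s: 5.75
position: [0.4631, 0.2822, 0.1682]
orientation: [-3.138, -0.144, -0.001]
wrist_force: [-4.3, -2.7, 17.1]
grip_width: 0.006
```

```bash
python3 -m handwheel '[[[0,0,-10],0],[[0,0,-25],0],[[15,0,-25],0],[[35,0,-25],0],[[56,0,-25],0],[[56,0,-25],0],[[56,0,-15],0],[[56,0,-12],0],[[56,0,-12],0]]'
python3 - <<'E'
from h import *
d=shot('wrist','w3.png')
print(delta((.519,.2865,.168)),bot.get_state()['wrist_force'])
E
```

```text
time_s: 6.65
position: [0.5173, 0.2867, 0.1773]
orientation: [3.137, 0.144, -0.003]
wrist_force: [-0.7, -0.4, -0.0]
grip_width: 0.008
(array([1.3, 0.5, 9.9]), np.float64(0.09209865586880818)) [-0.20429746 -0.56040283 -0.3758897 ]
```

View pics/w3.png

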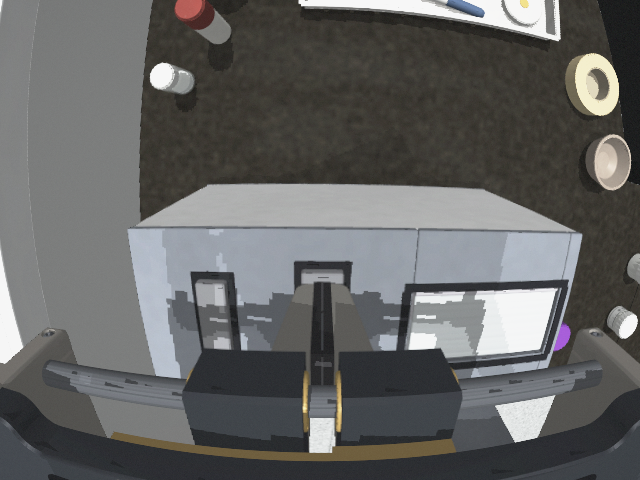

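Finger tips are over the square key (322,275). Press, and see the force at the bottom.

```bash
python3 -m handwheel '[[[0,0,5],0],[[0,0,8],0],[[0,0,10],0],[[0,0,10],0],[[0,0,10],0],[[0,0,10],0]]'
```

```text
time_s: 7.3
position: [0.5186, 0.2873, 0.1689]
orientation: [-3.138, -0.144, -0.0]
wrist_force: [-0.4, 0.7, 3.8]
grip_width: 0.005
```

```bash
python3 -m handwheel '[[[0,0,1.5],0],[[0,0,2],0],[[0,0,2],0],[[0,0,2],0]]'
```

```text
time_s: 7.7
position: [0.5187, 0.2874, 0.1682]
orientation: [-3.138, -0.144, -0.001]
wrist_force: [-4.5, -1.3, 16.0]
grip_width: 0.008
```

```bash
python3 -m handwheel '[[[0,0,-15],0],[[-5,0,-50],0],[[-30,20,-90],0],[[-60,50,-120],0],[[-100,90,-130],0],[[-140,130,-130],0],[[-157,180,-130],0],[[-157,230,-130],0],[[-157,280,-130],0],[[-157,330,-130],0]]' 60 20
python3 -m handwheel '[[[0,40,0],0],[[0,77,0],0],[[0,77,0],0],[[0,77,0],0]]'
python3 - <<'E'
from h import *
d=shot('wrist','w4.png')
for n,z in [('pot_1_centre',.017),('die_body',0),('vial_white_cap',0),('dropper_oil',0)]:
    for r in bot.pinpoint('wrist',n)[:8]: print(n,round(r['score'],2),np.round(r['at'],1),np.round(atz(d,r['at'],'wrist',z),4))
print(bot.get_state()['position'])
E
```

```text
time_s: 8.7
position: [0.3903, -0.041, 0.2971]
orientation: [3.138, 0.145, 0.002]
wrist_force: [0.6, -0.2, -0.1]
grip_width: 0.761
time_s: 9.1
position: [0.3977, -0.1163, 0.2965]
orientation: [-3.138, -0.14, 0.001]
wrist_force: [0.5, 0.3, 0.2]
grip_width: 0.765
pot_1_centre 0.77 [464.6 192.2] [ 0.4251 -0.298   0.017 ]
pot_1_centre 0.73 [555.6 241.1] [ 0.374 -0.462  0.017]
pot_1_centre 0.7 [232.3 180.9] [ 0.4109 -0.0039  0.017 ]
die_body 0.91 [403.8 116. ] [ 0.5103 -0.2092  0.    ]
vial_white_cap 0.62 [472.4 128.4] [ 0.5088 -0.3035  0.    ]
dropper_oil 0.88 [405.6 189.2] [ 0.4173 -0.2229  0.    ]
[ 0.39812478 -0.1147479   0.29661388]
```

View pics/w4.png

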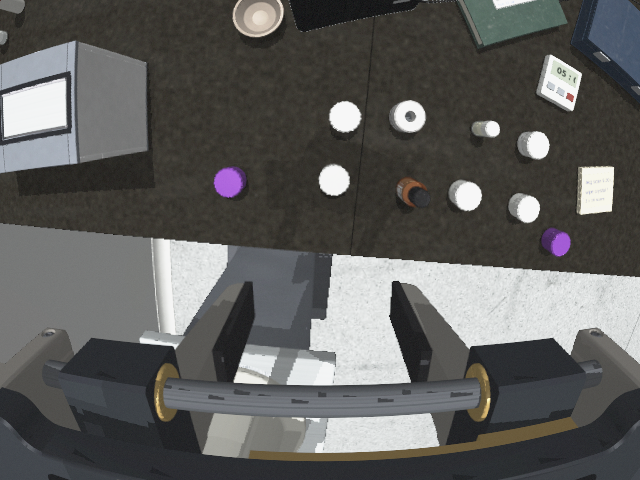

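```bash
python3 - <<'E'
from h import *
d=bot.get_image('wrist')
for c,s in blobs(d['img'],(315,90,580,225),150):
    print(np.round(c,1),s,np.round(atz(d,c,'wrist',.030),4))
print(delta((.425,-.129,.010)))
E
```

```text
[562.2  97.5] [ 39  23 480] [ 0.5773 -0.4196  0.03  ]
[346.1 117.1] [ 32  31 768] [ 0.4996 -0.1335  0.03  ]
[410.7 116.9] [ 32  32 706] [ 0.5096 -0.2093  0.03  ]
[492.5 129.7] [ 21  17 207] [ 0.5118 -0.317   0.03  ]
[538.2 146.2] [ 23  28 502] [ 0.5036 -0.389   0.03  ]
[334.9 180.2] [ 31  31 744] [ 0.424 -0.128  0.03 ]
[468.1 196.3] [ 29  30 649] [ 0.4235 -0.2967  0.03  ]
[527.5 209. ] [ 28  29 533] [ 0.4183 -0.3891  0.03  ]
(array([ 25.4,  16.7, 286.6]), np.float64(0.09361631379284086))
```

```bash
python3 -m handwheel '[[[15,10,30],0],[[25,16,80],0],[[25,16,130],0],[[25,16,180],0],[[25,16,220],0],[[25,16,250],0],[[25,16,270],0],[[25,16,285],0],[[25,16,285],0],[[25,16,285],0]]' 100 25
python3 - <<'E'
from h import *
d=shot('wrist','w5.png'); print(delta((.4245,-.1285,.01)),bot.get_state()['wrist_force'])
E
```

```text
time_s: 10.4
position: [0.4246, -0.129, 0.0118]
orientation: [-3.138, -0.146, 0.001]
wrist_force: [0.4, 0.2, 0.0]
grip_width: 0.604
(array([-0.5, -0.8,  2.2]), np.float64(0.09249984807758647)) [-0.65505514 -0.15653009 -0.40661742]
```

View pics/w5.png

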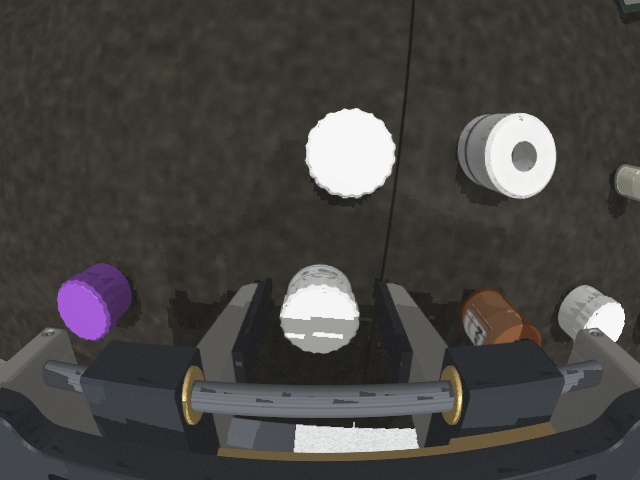

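Pot B's cap (320,315) lies centred between the fingers. Close, then lift.

```bash
python3 -m handwheel '[[[0,0,0],0],[[0,0,0],0],[[0,0,0],0],[[0,0,0],0],[[0,0,0],0]]' 255 30
python3 -m handwheel '[[[0,0,-20],0],[[0,0,-60],0],[[0,0,-110],0],[[0,0,-160],0],[[0,0,-210],0],[[0,0,-250],0],[[0,0,-270],0],[[0,0,-270],0]]'
python3 - <<'E'
from h import *
print(delta((.499,.183,.28)),bot.get_state()['wrist_force'])
E
```

```text
time_s: 10.95
position: [0.425, -0.1295, 0.0122]
orientation: [3.138, 0.144, 0.002]
wrist_force: [-0.8, 1.1, 8.1]
grip_width: 0.388
time_s: 11.75
position: [0.426, -0.1299, 0.2847]
orientation: [3.136, 0.144, 0.009]
wrist_force: [0.2, 0.4, -1.1]
grip_width: 0.393
(array([ 101.3, -304.9,    4.6]), np.float64(0.0917133173210473)) [ 0.21317556  0.40494274 -1.05754635]
```

```bash
python3 -m handwheel '[[[5,-30,0],0],[[10,-75,0],0],[[10,-120,0],0],[[15,-165,0],0],[[25,-210,0],0],[[55,-245,0],0],[[80,-280,0],0],[[101,-305,0],0],[[101,-305,0],0],[[101,-305,0],0]]'
python3 - <<'E'
from h import *
d=shot('wrist','w6.png'); print(delta((.499,.183,.165)),bot.get_state()['wrist_force'],bot.get_state()['grip_width'])
for n in ['mouth']:
    for r in bot.pinpoint('wrist',n)[:3]: print(n,round(r['score'],2),np.round(r['at'],1),np.round(atz(d,r['at'],'wrist',.165),4))
E
```

```text
time_s: 12.75
position: [0.4961, 0.1834, 0.2796]
orientation: [3.137, 0.146, -0.005]
wrist_force: [-0.4, -0.6, -0.6]
grip_width: 0.396
(array([ 3.40e+00, -1.00e-01,  1.15e+02]), np.float64(0.09206535882068423)) [0.17620402 0.07356442 0.20579544] 0.397869431457929
mouth 0.79 [321.3 230. ] [0.501  0.1839 0.165 ]
```

View pics/w6.png

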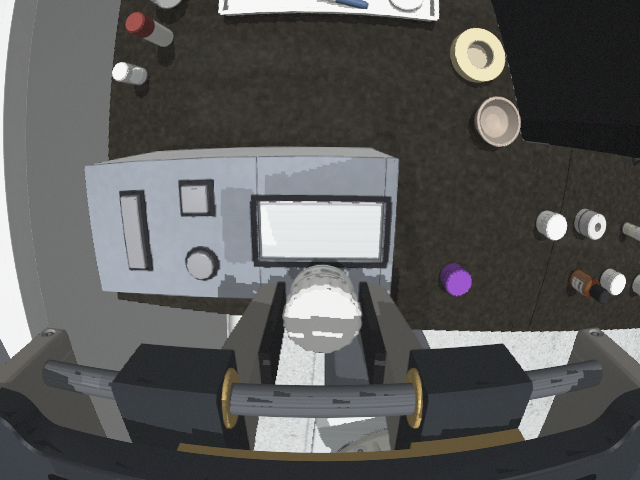

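```bash
python3 -m handwheel '[[[4,-1,20],0],[[4,-1,50],0],[[4,-1,80],0],[[4,-1,95],0],[[4,-1,105],0],[[4,-1,115],0],[[4,-1,125],0],[[4,-1,135],0],[[4,-1,135],0]]'
python3 - <<'E'
from h import *
d=shot('wrist','w7.png'); print(delta((.5,.184,.092)),bot.get_state()['wrist_force'],bot.get_state()['grip_width'])
E
```

```text
time_s: 13.75
position: [0.4997, 0.1842, 0.1455]
orientation: [3.138, 0.143, -0.004]
wrist_force: [-3.1, -0.6, -1.0]
grip_width: 0.389
(array([ 0. ,  0.3, 54. ]), np.float64(0.09137260070130446)) [-2.1187084  -0.74165848 -1.23173458] 0.39048713599638735
```

View pics/w7.png

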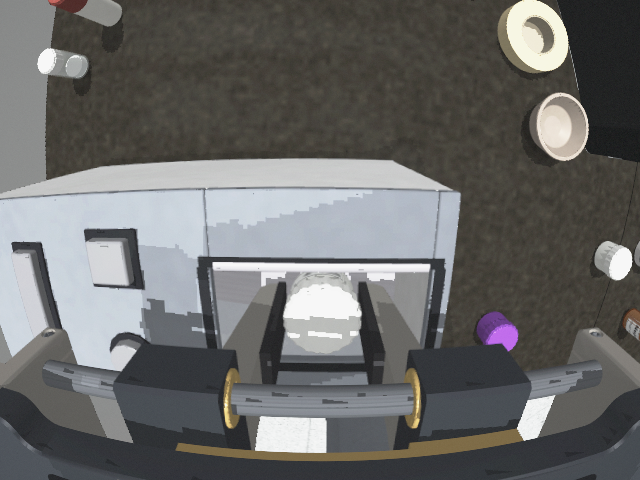

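```bash
python3 -m handwheel '[[[0,0,12],0],[[0,0,24],0],[[0,0,36],0],[[0,0,46],0],[[0,0,54],0],[[0,0,54],0],[[0,0,54],0]]'
python3 -m handwheel '[[[0,0,0],0],[[0,0,0],0],[[0,0,0],0],[[0,0,0],0],[[0,0,0],0]]' 122
python3 - <<'E'
from h import *
d=shot('wrist','w8.png'); print(bot.get_state()['wrist_force'],bot.get_state()['grip_width'])
E
```

```text
time_s: 14.5
position: [0.5005, 0.1848, 0.0921]
orientation: [3.138, 0.144, -0.002]
wrist_force: [-1.9, 0.1, -2.0]
grip_width: 0.388
time_s: 15.0
position: [0.5013, 0.185, 0.0929]
orientation: [-3.138, -0.144, -0.001]
wrist_force: [-2.3, 0.5, 1.7]
grip_width: 0.52
[-0.82623201  0.39328507  1.57708881] 0.5213856503606789
```

View pics/w8.png

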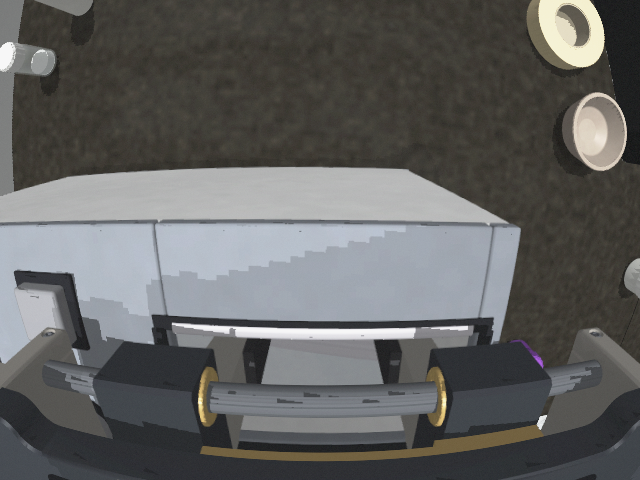

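```bash
python3 -m handwheel '[[[0,0,-30],0],[[0,0,-70],0],[[0,0,-110],0],[[0,0,-150],0],[[-10,10,-190],0],[[-50,40,-190],0],[[-90,85,-190],0],[[-110,130,-190],0],[[-120,180,-190],0],[[-120,230,-190],0]]' 122
python3 - <<'E'
from h import *
d=shot('wrist','w9.png'); print(delta((.4996,-.1345,.012)),bot.get_state()['wrist_force'],bot.get_state()['grip_width'])
for c,s in blobs(d['img'],(255,60,620,345),150):
    print(np.round(c,1),s,np.round(atz(d,c,'wrist',.030),4))
E
```

```text
time_s: 16.05
position: [0.4009, -0.0471, 0.2832]
orientation: [3.138, 0.146, 0.003]
wrist_force: [1.9, -0.2, 0.2]
grip_width: 0.522
(array([ 89.7,  87.4, 272. ]), np.float64(0.08912251679411226)) [ 1.05759037 -2.51325497  1.07924127] 0.5245498703858986
[600.7  97.8] [  36   55 1142] [ 0.5957 -0.4135  0.03  ]
[405.1 126.7] [ 31  32 772] [ 0.4997 -0.1336  0.03  ]
[467.4 128.4] [ 30  32 666] [ 0.5096 -0.2099  0.03  ]
[542.6 142.3] [ 22  15 184] [ 0.5124 -0.3194  0.03  ]
[580.7 158.5] [ 27  27 438] [ 0.5039 -0.3887  0.03  ]
[617.2 204.8] [  7  45 194] [ 0.452  -0.4812  0.03  ]
[517.  206.8] [ 29  31 592] [ 0.4242 -0.2961  0.03  ]
[569.3 219.1] [ 26  29 463] [ 0.4186 -0.3885  0.03  ]
[486.9 305.4] [  277    83 16547] [ 0.2846 -0.2856  0.03  ]
```

View pics/w9.png

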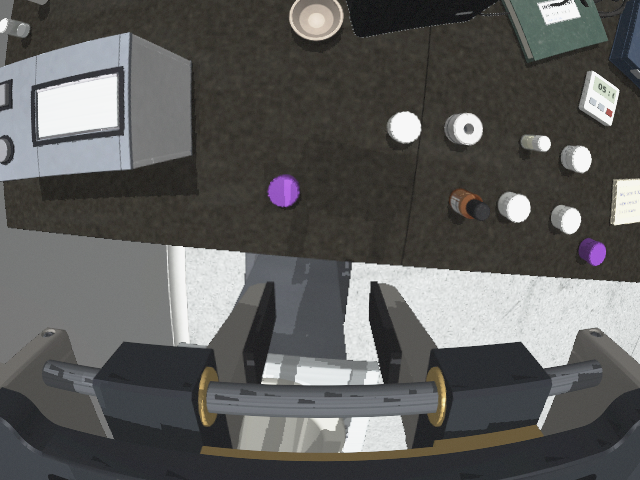

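```bash
python3 - <<'E'
from h import *
d=bot.get_image('wrist')
print(atz(d,(361,36),'wrist',0),atz(d,(498,14),'wrist',0),atz(d,(349,0),'wrist',0.1))
E
```

```text
[ 0.60807755 -0.084476    0.        ] [ 0.6763529  -0.26211343  0.        ] [ 0.61705674 -0.0616451   0.1       ]
```

```bash
python3 -m handwheel '[[[20,40,0],0.1],[[50,80,20],0.2],[[85,87,40],0.3],[[90,87,80],0.3],[[90,87,120],0.3],[[90,87,160],0.3],[[90,87,200],0.3],[[90,87,200],0.3],[[90,87,200],0.3]]' 100
python3 - <<'E'
from h import *
d=shot('wrist','w10.png'); print(delta((.4997,-.134,.012)),bot.get_state()['wrist_force'],bot.get_state()['grip_width'])
E
```

```text
time_s: 17.05
position: [0.4998, -0.1236, 0.0829]
orientation: [-3.125, 0.326, 0.002]
wrist_force: [0.3, 1.0, 0.8]
grip_width: 0.609
(array([ 0.8, 10.1, 72. ]), np.float64(-0.20777987012519486)) [ 0.14815767 -1.09102444  0.44121946] 0.606613880376214
```

View pics/w10.png

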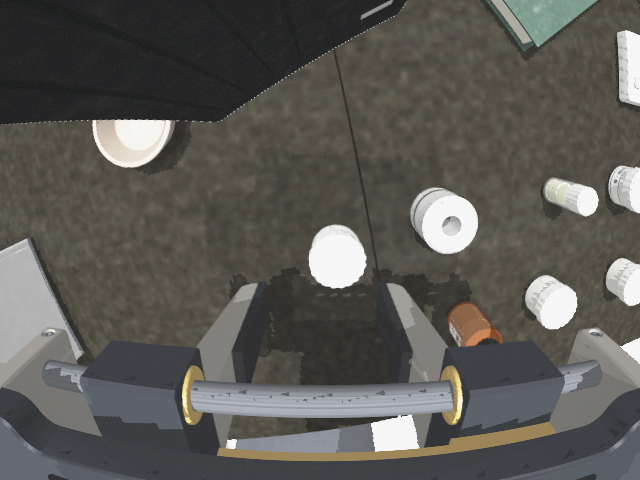

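```bash
python3 -m handwheel '[[[1,10,0],0],[[1,10,0],0],[[1,10,30],0],[[1,10,55],0],[[1,10,71],0],[[1,10,71],0],[[1,10,71],0]]'
python3 - <<'E'
from h import *
d=shot('wrist','w11.png'); print(delta((.4997,-.134,.012)),bot.get_state()['wrist_force'],bot.get_state()['grip_width'])
E
```

```text
time_s: 17.8
position: [0.4992, -0.1343, 0.0125]
orientation: [3.124, -0.327, 0.001]
wrist_force: [-0.1, 0.5, -0.7]
grip_width: 0.61
(array([ 0.1, -0.4,  0.9]), np.float64(-0.20839335037294143)) [-0.49760306 -0.9581422  -0.88203556] 0.6031654509264038
```

View pics/w11.png

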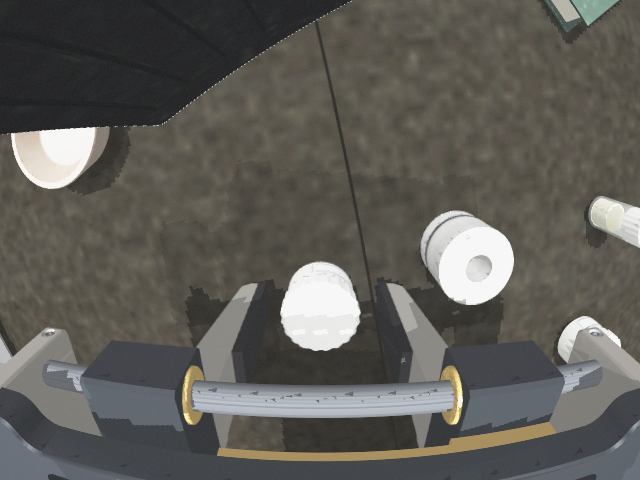

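Centred on pot A (320,312), die clear to the right. Grip and lift.

```bash
python3 -m handwheel '[[[0,0,0],0],[[0,0,0],0],[[0,0,0],0],[[0,0,0],0],[[0,0,0],0]]' 255 30
python3 -m handwheel '[[[0,0,-20],0],[[0,0,-60],0],[[0,0,-110],0],[[0,0,-160],0],[[0,0,-210],0],[[0,0,-250],0],[[-20,0,-270],-0.1],[[-60,0,-270],-0.2],[[-80,0,-270],-0.3],[[-80,0,-270],-0.3]]'
python3 - <<'E'
from h import *
print(delta((.5,.184,.28)),bot.get_state()['grip_width'])
E
```

```text
time_s: 18.35
position: [0.4991, -0.1341, 0.0123]
orientation: [3.124, -0.326, 0.002]
wrist_force: [-0.9, 0.1, 7.7]
grip_width: 0.385
time_s: 19.35
position: [0.4181, -0.1169, 0.2818]
orientation: [-3.138, -0.147, 0.0]
wrist_force: [-0.1, 0.6, -1.5]
grip_width: 0.392
(array([ 109.8, -291.9,    1.8]), np.float64(0.09375362644421481)) 0.3919308174664603
```

```bash
python3 -m handwheel '[[[0,-40,0],0],[[0,-85,0],0],[[5,-130,0],0],[[15,-175,0],0],[[40,-215,0],0],[[75,-255,0],0],[[100,-285,0],0],[[110,-292,0],0],[[110,-292,0],0],[[110,-292,0],0]]'
python3 - <<'E'
from h import *
d=shot('wrist','w12.png'); print(delta((.5,.184,.145)),bot.get_state()['wrist_force'],bot.get_state()['grip_width'])
E
```

```text
time_s: 20.35
position: [0.5026, 0.1826, 0.281]
orientation: [3.138, 0.143, -0.002]
wrist_force: [-0.4, -0.3, -1.1]
grip_width: 0.391
(array([ -2.1,  -2. , 136.3]), np.float64(0.0903791257494255)) [ 0.24096164 -0.7941964  -0.99093302] 0.3935184069368906
```

View pics/w12.png

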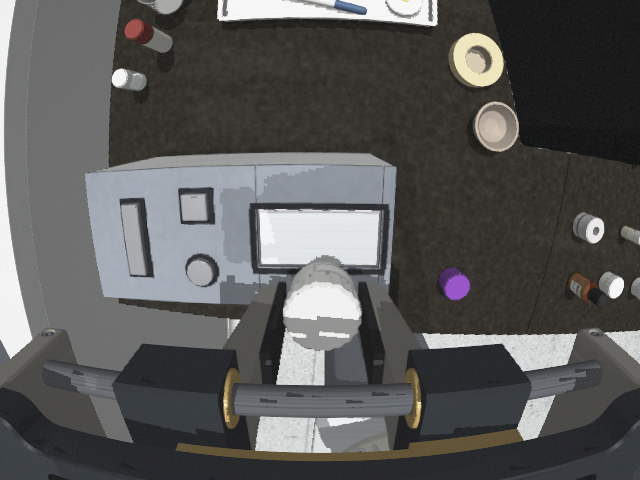

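Pot held at the same place between the pads as the first (320,312). Descend into the mouth.

```bash
python3 -m handwheel '[[[-2,-2,20],0],[[-2,-2,50],0],[[-2,-2,80],0],[[-2,-2,95],0],[[-2,-2,105],0],[[-2,-2,115],0],[[-2,-2,125],0],[[-2,-2,136],0],[[-2,-2,136],0]]'
python3 - <<'E'
from h import *
d=shot('wrist','w13.png'); print(delta((.5,.184,.092)),bot.get_state()['wrist_force'],bot.get_state()['grip_width'])
E
```

```text
time_s: 21.3
position: [0.4996, 0.1844, 0.1445]
orientation: [3.138, 0.143, -0.004]
wrist_force: [-1.9, -0.2, -1.4]
grip_width: 0.394
(array([ 0.1,  0.6, 53. ]), np.float64(0.09128042925146165)) [-2.68262299  0.48664459 -0.37861595] 0.39113987960653307
```

View pics/w13.png

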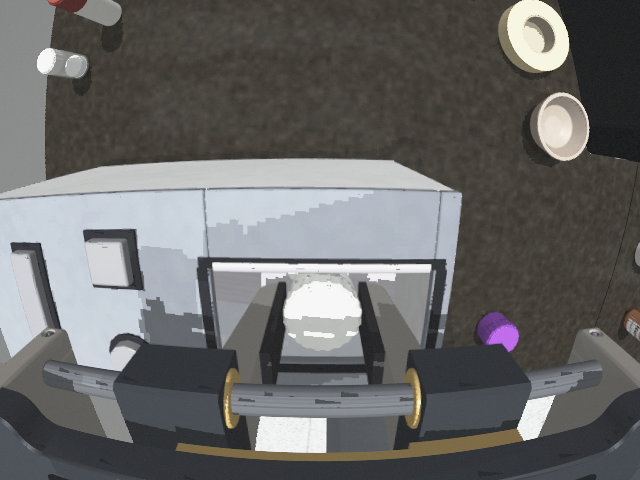

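```bash
python3 -m handwheel '[[[0,0,12],0],[[0,0,24],0],[[0,0,36],0],[[0,0,46],0],[[0,0,53],0],[[0,0,53],0],[[0,0,53],0]]'
python3 -m handwheel '[[[0,0,0],0],[[0,0,0],0],[[0,0,0],0],[[0,0,0],0],[[0,0,0],0]]' 122
python3 - <<'E'
from h import *
d=shot('wrist','w14.png'); print(bot.get_state()['wrist_force'],bot.get_state()['grip_width'])
E
```

```text
time_s: 22.05
position: [0.5041, 0.1866, 0.095]
orientation: [-3.136, -0.144, -0.01]
wrist_force: [-3.5, 0.9, 26.5]
grip_width: 0.392
time_s: 22.55
position: [0.5006, 0.1851, 0.0921]
orientation: [3.138, 0.144, -0.001]
wrist_force: [-1.5, 0.5, -0.8]
grip_width: 0.524
[-1.81870928  1.93180725 -0.47660519] 0.5216487068519554
```

View pics/w14.png

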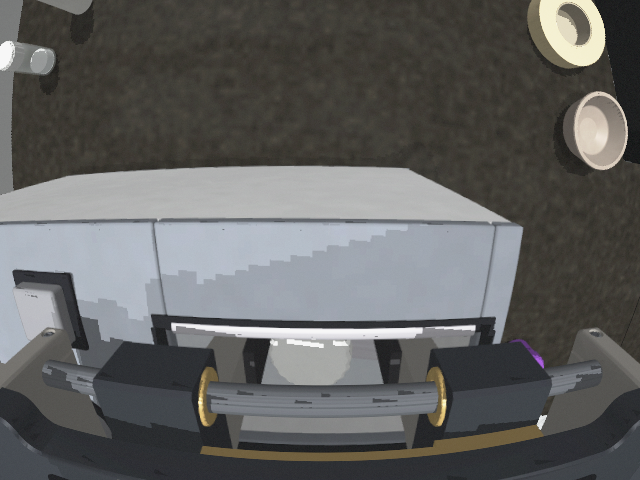

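```bash
python3 -m handwheel '[[[0,0,-15],0],[[0,0,-30],0],[[0,0,-40],0],[[0,0,-40],0]]' 122
python3 - <<'E'
from h import *
d=shot('wrist','w15.png'); print(bot.get_state()['wrist_force'],bot.get_state()['grip_width'])
d=bot.get_image('side'); a=d['img'][140:270,200:320,::-1]; cv2.imwrite('pics/s15.png',cv2.resize(a,None,fx=5,fy=4.5,interpolation=cv2.INTER_CUBIC))
E
```

```text
time_s: 23.0
position: [0.5016, 0.1853, 0.1337]
orientation: [-3.138, -0.144, -0.003]
wrist_force: [-0.9, -0.8, 1.8]
grip_width: 0.519
[-1.50279921  0.22743028  2.16170311] 0.5223743132183788
```

View pics/w15.png

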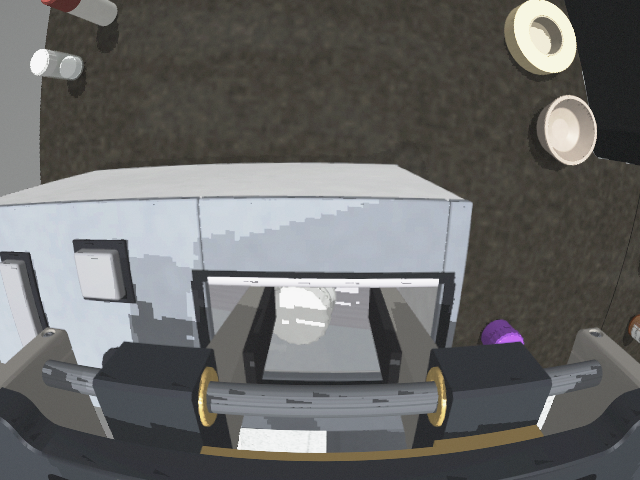

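View pics/s15.png

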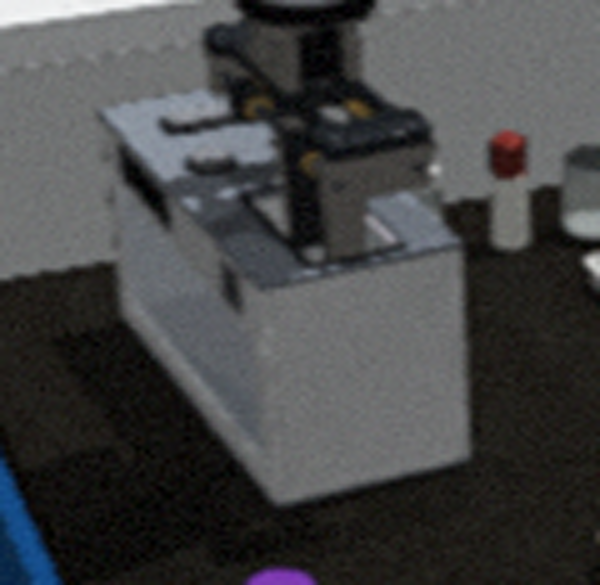

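```bash
python3 -m handwheel '[[[0,0,0],0],[[0,0,0],0],[[0,0,0],0],[[0,0,0],0]]' 122
python3 - <<'E'
from h import *
d=shot('wrist','w16.png')
a=cv2.imread('pics/w15.png')[260:400,190:450];b=cv2.imread('pics/w16.png')[260:400,190:450]
cv2.imwrite('pics/c16.png',cv2.resize(np.vstack([a,b]),None,fx=2.1,fy=2.1,interpolation=cv2.INTER_CUBIC))
E
```

```text
time_s: 23.5
position: [0.5008, 0.1852, 0.1323]
orientation: [3.138, 0.144, -0.001]
wrist_force: [-1.7, -0.2, 1.7]
grip_width: 0.52
```

View pics/c16.png

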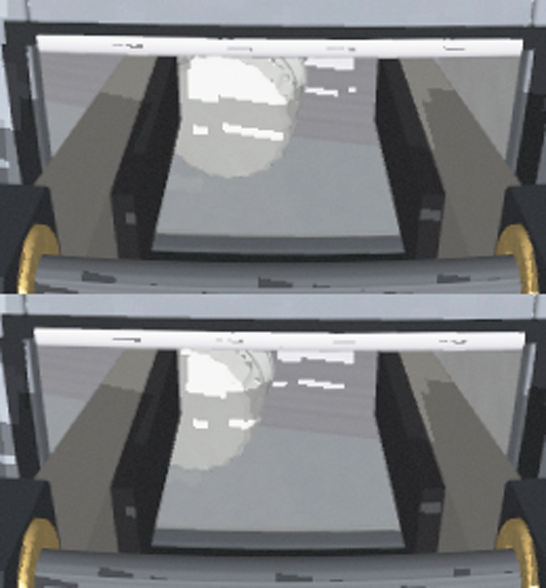

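```bash
python3 -m handwheel '[[[0,0,0],0],[[0,0,0],0],[[0,0,0],0],[[0,0,0],0],[[0,0,0],0],[[0,0,0],0],[[0,0,0],0]]' 122
python3 - <<'E'
from h import *
d=shot('wrist','w17.png')
b=cv2.imread('pics/w17.png')[240:400,190:450]
cv2.imwrite('pics/c17.png',cv2.resize(b,None,fx=2.5,fy=2.5,interpolation=cv2.INTER_CUBIC))
E
```

```text
time_s: 24.25
position: [0.5008, 0.1852, 0.1325]
orientation: [3.138, 0.144, -0.0]
wrist_force: [-0.9, 0.1, 1.3]
grip_width: 0.52
```

View pics/c17.png

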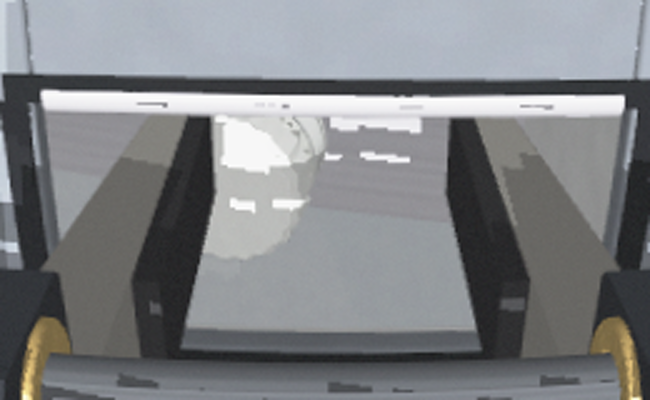

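```bash
python3 -m handwheel '[[[0,0,-40],0],[[0,0,-80],0],[[0,0,-130],0],[[-40,0,-150],0],[[-80,0,-150],0],[[-120,-10,-150],0],[[-160,-30,-150],0],[[-180,-50,-150],0],[[-180,-50,-150],0],[[-180,-50,-150],0]]' 122
python3 - <<'E'
from h import *
d=shot('wrist','w18.png');print(bot.get_state()['position'])
d=bot.get_image('side'); a=d['img'][140:270,200:320,::-1]; cv2.imwrite('pics/s18.png',cv2.resize(a,None,fx=5,fy=4.5,interpolation=cv2.INTER_CUBIC))
E
```

```text
time_s: 25.3
position: [0.3174, 0.2189, 0.283]
orientation: [-3.138, -0.147, -0.003]
wrist_force: [0.4, -0.0, 0.0]
grip_width: 0.521
[0.31780468 0.21862613 0.28285589]
```

View pics/w18.png

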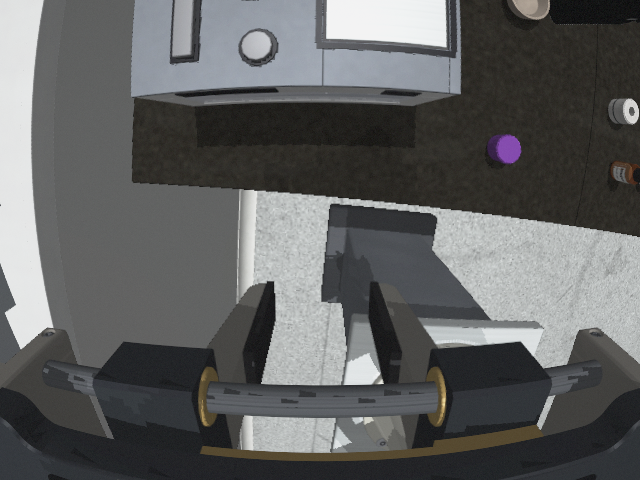

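View pics/s18.png

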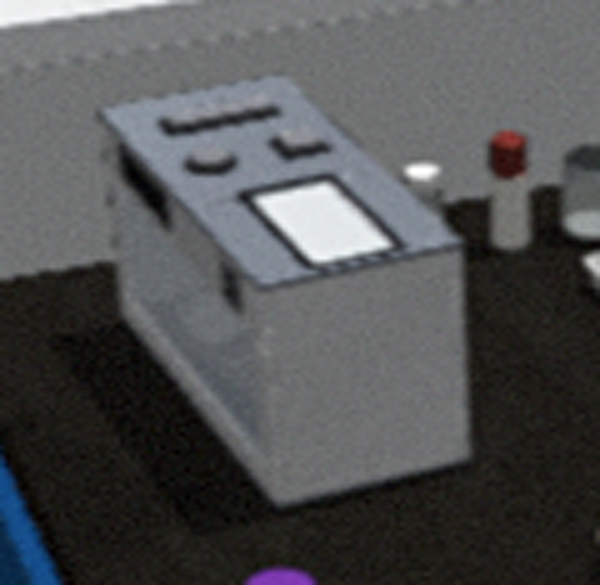

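```bash
python3 - <<'E'
from h import *
ims=[]
for i in range(6): d=bot.get_image('side'); ims.append(d['img'].astype(float))
m=np.mean(ims,0)[165:245,215:265,::-1]
m=np.clip((m-60)*255/120,0,255).astype(np.uint8)
cv2.imwrite('pics/s19.png',cv2.resize(m,None,fx=7,fy=7,interpolation=cv2.INTER_CUBIC))
a=.0905;ex=np.array([np.cos(a),np.sin(a),0]);ey=np.array([-ex[1],ex[0],0]);c=np.array([.4935,.259,0])
for y in (-.12,-.08,-.04,0,.04,.08,.12): print(y,[np.round(proj(d,c+ey*y+np.array([0,0,z]),'side')) for z in (.03,.07)])
E
```

```text
-0.12 [array([272., 236.]), array([271., 224.])]
-0.08 [array([267., 230.]), array([266., 218.])]
-0.04 [array([261., 223.]), array([261., 212.])]
0 [array([256., 217.]), array([255., 206.])]
0.04 [array([251., 211.]), array([250., 200.])]
0.08 [array([247., 205.]), array([246., 194.])]
0.12 [array([242., 200.]), array([241., 189.])]
```

View pics/s19.png

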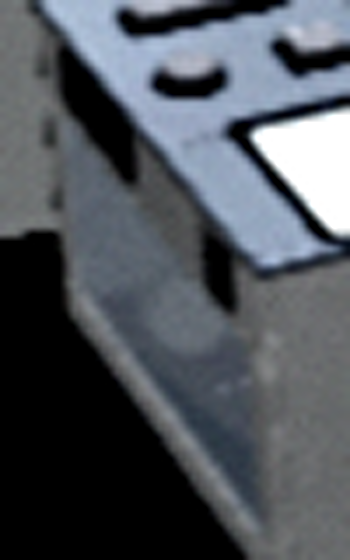

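```bash
python3 - <<'E'
from h import *
d=bot.get_image('side')
a=.0905;ex=np.array([np.cos(a),np.sin(a),0]);ey=np.array([-ex[1],ex[0],0]);c=np.array([.4935,.259,0])
for z in (.03,.05,.07,.09):
    p=atz(d,(240.7,210),'side',z)-c; print(z,p@ex,p@ey)
E
```

```text
0.03 -0.026298813933037308 0.061996565352658115
0.05 -0.037142029602120326 0.029237430880441572
0.07 -0.047985245271203375 -0.003521703591775194
0.09 -0.058828460940286285 -0.03628083806399175
```

```bash
python3 -m handwheel '[[[5,40,-20],0],[[5,85,-20],0],[[5,135,-20],0],[[15,185,-20],0],[[25,235,-20],0],[[35,285,-20],0],[[45,335,-20],0],[[55,385,-20],0],[[60,430,-20],0],[[60,430,-20],0]]' 100
python3 -m handwheel '[[[0,0,0],0],[[0,0,0],0]]'
python3 - <<'E'
from h import *
d=shot('wrist','w20.png'); print(delta((.424,-.2965,.012)),bot.get_state()['position'])
for c,s in blobs(d['img'],(255,60,620,260),150):
    print(np.round(c,1),s,np.round(atz(d,c,'wrist',.030),4))
for r in bot.pinpoint('wrist','dropper_oil')[:2]: print(r['score'],atz(d,r['at'],'wrist',0))
E
```

```text
time_s: 26.75
position: [0.417, -0.2094, 0.3023]
orientation: [3.137, 0.137, 0.0]
wrist_force: [-0.4, 0.8, 0.8]
grip_width: 0.609
time_s: 26.95
position: [0.4159, -0.2034, 0.3023]
orientation: [-3.138, -0.144, 0.001]
wrist_force: [-1.6, 0.7, 0.7]
grip_width: 0.61
(array([ -0.6,  93.9, 290.5]), np.float64(0.09275835361960895)) [ 0.41596504 -0.2031009   0.30250431]
[505.9  82.1] [  50   50 1613] [ 0.5944 -0.4205  0.03  ]
[334.1 122.5] [ 33  32 727] [ 0.5095 -0.2091  0.03  ]
[420.8 132. ] [ 19  17 233] [ 0.5109 -0.3138  0.03  ]
[476.2 147.1] [ 30  29 622] [ 0.5036 -0.3886  0.03  ]
[550.2 192.6] [  41   52 1867] [ 0.4621 -0.5145  0.03  ]
[398.4 201. ] [ 30  31 713] [ 0.4235 -0.2971  0.03  ]
[466.3 213.1] [ 30  31 643] [ 0.4182 -0.3894  0.03  ]
0.87 [ 0.41461533 -0.22073072  0.        ]
```

View pics/w20.png

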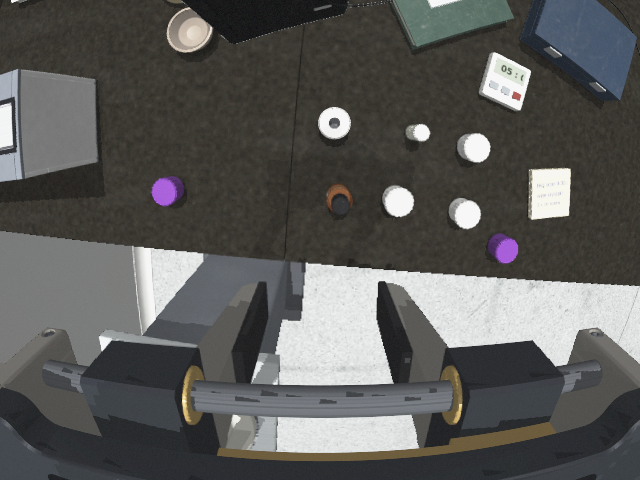

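```bash
python3 -m handwheel '[[[-1,40,0],0],[[-1,80,0],0],[[-1,94,20],0],[[-1,94,60],0],[[-1,94,100],0],[[-1,94,150],0],[[-1,94,190],0],[[-1,94,200],0],[[-1,94,200],0]]' 110
python3 - <<'E'
from h import *
d=shot('wrist','w21.png'); print(delta((.4237,-.297,.012)),bot.get_state()['position'])
E
```

```text
time_s: 27.95
position: [0.4236, -0.2966, 0.102]
orientation: [-3.137, -0.146, 0.003]
wrist_force: [0.5, -0.3, -0.2]
grip_width: 0.571
(array([-0.9, -0.7, 91.6]), np.float64(0.09294329605291236)) [ 0.42459304 -0.29755603  0.10355194]
```

View pics/w21.png

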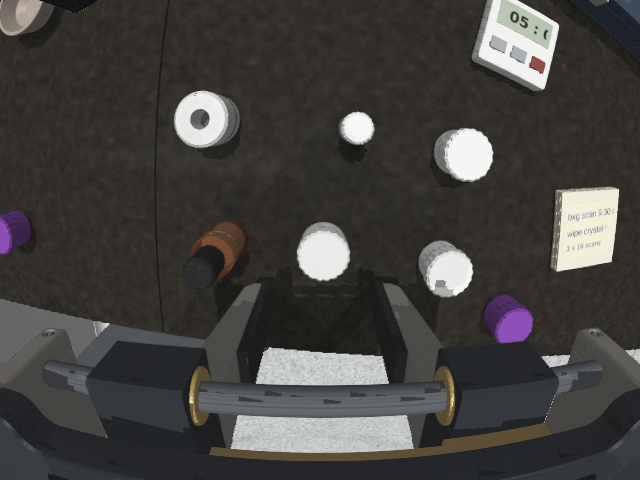

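```bash
python3 -m handwheel '[[[0,0,25],0],[[0,0,50],0],[[0,0,75],0],[[0,0,90],0],[[0,0,91],0],[[0,0,91],0]]'
python3 - <<'E'
from h import *
d=shot('wrist','w22.png'); print(delta((.4237,-.297,.012)),bot.get_state()['wrist_force'])
E
```

```text
time_s: 28.6
position: [0.4253, -0.2986, 0.0134]
orientation: [3.137, 0.144, 0.003]
wrist_force: [-0.6, 0.5, 1.2]
grip_width: 0.569
(array([-1.4, -1.9,  1.5]), np.float64(0.0919599260080958)) [1.55273871 0.11861811 0.55179012]
```

View pics/w22.png

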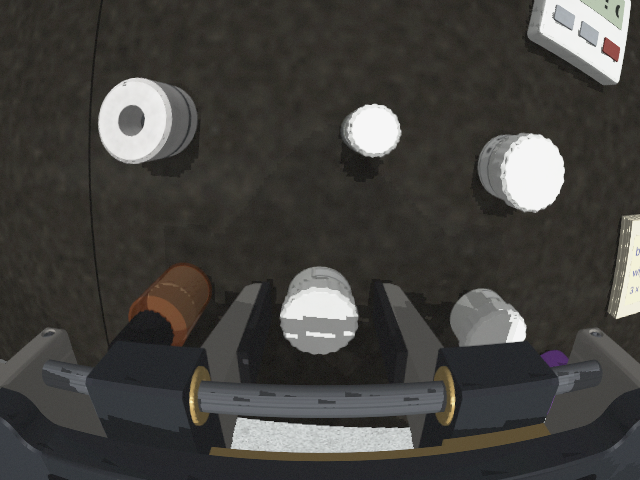

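```bash
python3 -m handwheel '[[[0,0,0],0],[[0,0,0],0],[[0,0,0],0],[[0,0,0],0],[[0,0,0],0]]' 255 30
python3 -m handwheel '[[[0,0,-20],0],[[0,0,-60],0],[[0,0,-110],0],[[0,0,-160],0],[[0,0,-210],0],[[0,0,-250],0],[[0,-30,-270],0],[[0,-70,-270],0],[[0,-120,-270],0],[[0,-170,-270],0]]'
python3 - <<'E'
from h import *
print(delta((.5,.184,.28)),bot.get_state()['grip_width'])
E
```

```text
time_s: 29.15
position: [0.4245, -0.2983, 0.0126]
orientation: [3.137, 0.144, 0.002]
wrist_force: [-1.6, 1.1, 8.7]
grip_width: 0.393
time_s: 30.15
position: [0.4076, -0.1273, 0.282]
orientation: [3.138, 0.142, 0.001]
wrist_force: [0.8, 0.3, -0.9]
grip_width: 0.392
(array([ 120.1, -301.7,    2. ]), np.float64(0.09030996257365119)) 0.3924943605432707
```

```bash
python3 -m handwheel '[[[0,-40,0],0],[[0,-85,0],0],[[5,-130,0],0],[[15,-175,0],0],[[45,-215,0],0],[[80,-255,0],0],[[110,-290,0],0],[[120,-300,0],0],[[120,-300,0],0],[[120,-300,0],0]]'
python3 - <<'E'
from h import *
d=shot('wrist','w23.png'); print(delta((.5,.184,.145)),bot.get_state()['wrist_force'],bot.get_state()['grip_width'])
E
```

```text
time_s: 31.15
position: [0.4994, 0.1803, 0.2812]
orientation: [3.137, 0.144, -0.002]
wrist_force: [-0.1, -0.2, -0.2]
grip_width: 0.393
(array([  1.2,  -4.1, 136.4]), np.float64(0.09126251772577468)) [-0.52904173 -1.39599636 -0.75762867] 0.3891056624870588
```

View pics/w23.png

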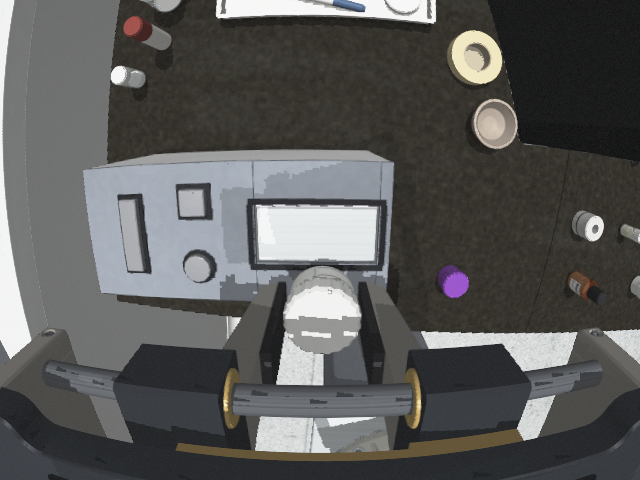

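```bash
python3 -m handwheel '[[[1,0,20],0],[[1,0,50],0],[[1,0,80],0],[[1,0,95],0],[[1,0,105],0],[[1,0,115],0],[[1,0,125],0],[[1,0,136],0],[[1,0,150],0],[[1,0,165],0]]'
python3 -m handwheel '[[[0,0,8],0],[[0,0,14],0],[[0,0,14],0]]'
python3 - <<'E'
from h import *
d=shot('wrist','w24.png'); print(delta((.5,.18,.092)),bot.get_state()['wrist_force'],bot.get_state()['grip_width'])
E
```

```text
time_s: 32.2
position: [0.5013, 0.181, 0.116]
orientation: [-3.138, -0.144, -0.001]
wrist_force: [-1.8, -0.0, 0.4]
grip_width: 0.393
time_s: 32.5
position: [0.5006, 0.181, 0.1016]
orientation: [3.138, 0.144, -0.003]
wrist_force: [-1.6, 0.5, -0.9]
grip_width: 0.388
(array([-0.9,  1. , 10.2]), np.float64(0.0917940938344017)) [-2.44266357 -0.17032253 -1.16771867] 0.38875445947318416
```

View pics/w24.png

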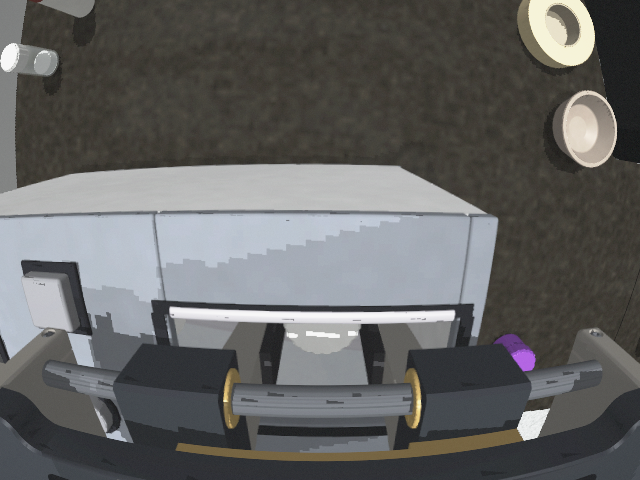

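```bash
python3 -m handwheel '[[[0,0,5],0],[[0,0,9],0],[[0,0,9],0],[[0,0,9],0]]'
python3 -m handwheel '[[[0,0,0],0],[[0,0,0],0],[[0,0,0],0],[[0,0,0],0],[[0,0,0],0]]' 122
python3 - <<'E'
from h import *
d=shot('wrist','w25.png'); print(bot.get_state()['wrist_force'],bot.get_state()['grip_width'])
E
```

```text
time_s: 32.95
position: [0.5011, 0.1812, 0.0935]
orientation: [3.138, 0.144, -0.001]
wrist_force: [-2.8, 0.2, -0.9]
grip_width: 0.388
time_s: 33.45
position: [0.5014, 0.1813, 0.0937]
orientation: [-3.138, -0.144, -0.0]
wrist_force: [-1.5, 1.7, 1.3]
grip_width: 0.521
[-1.20516258  0.10713462  1.01325851] 0.5215852395113347
```

View pics/w25.png

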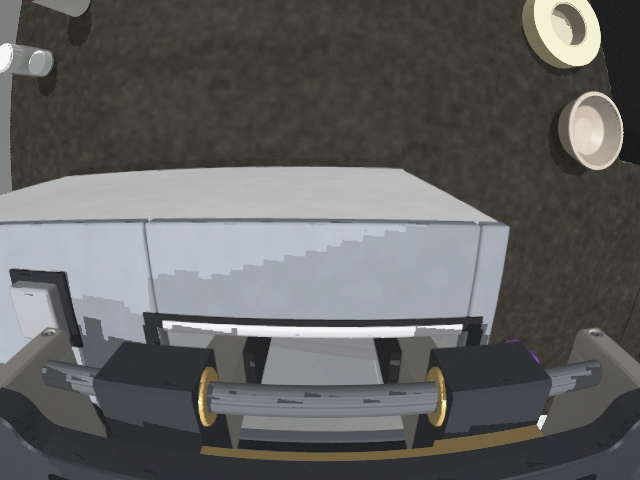

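```bash
python3 -m handwheel '[[[0,0,-30],0],[[0,0,-70],0],[[0,0,-110],0],[[0,0,-150],0],[[-10,10,-200],0],[[-50,40,-210],0],[[-90,85,-210],0],[[-110,130,-210],0],[[-120,180,-210],0],[[-120,230,-210],0]]' 122
python3 -m handwheel '[[[5,50,0],0],[[10,100,0],0],[[15,150,0],0],[[20,200,0],0],[[25,240,0],0],[[25,240,0],0],[[25,240,0],0]]' 110
python3 - <<'E'
from h import *
d=shot('wrist','w26.png'); print(delta((.4182,-.3894,.012)),bot.get_state()['position'])
for c,s in blobs(d['img'],(255,60,620,260),150):
    print(np.round(c,1),s,np.round(atz(d,c,'wrist',.030),4))
E
```

```text
time_s: 34.5
position: [0.4012, -0.0492, 0.3043]
orientation: [3.137, 0.146, 0.003]
wrist_force: [1.3, -0.8, -0.3]
grip_width: 0.523
time_s: 35.2
position: [0.449, -0.2851, 0.3032]
orientation: [-3.138, -0.141, 0.001]
wrist_force: [-0.5, 1.3, 0.5]
grip_width: 0.569
(array([-40. , 102.2, 291.3]), np.float64(0.09113580875843812)) [ 0.44889724 -0.28410698  0.30333926]
[446.3  92.6] [  56   60 2046] [ 0.5973 -0.423   0.03  ]
[265.7 144.8] [ 24  32 556] [ 0.5096 -0.2127  0.03  ]
[348.  151.7] [ 17  17 232] [ 0.5096 -0.3109  0.03  ]
[411.1 164. ] [ 30  30 697] [ 0.5035 -0.3888  0.03  ]
[499.  207.5] [  47   54 2253] [ 0.4637 -0.518   0.03  ]
[402.3 231.4] [ 29  32 702] [ 0.4183 -0.3896  0.03  ]
```

View pics/w26.png

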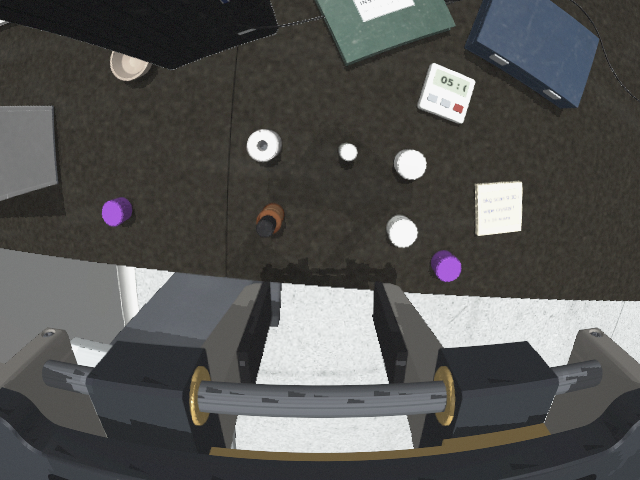

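```bash
python3 -m handwheel '[[[-20,40,0],0],[[-40,80,0],0],[[-40,102,20],0],[[-40,102,60],0],[[-40,102,100],0],[[-40,102,150],0],[[-40,102,190],0],[[-40,102,200],0],[[-40,102,200],0],[[-40,102,200],0]]' 110
python3 - <<'E'
from h import *
d=shot('wrist','w27.png'); print(delta((.4183,-.3896,.012)),bot.get_state()['position'])
for c,s in blobs(d['img'],(255,200,400,300),150):
    print(np.round(c,1),s,np.round(atz(d,c,'wrist',.030),4))
E
```

```text
time_s: 36.25
position: [0.42, -0.39, 0.1056]
orientation: [3.136, 0.145, 0.003]
wrist_force: [0.9, 0.5, 0.3]
grip_width: 0.569
(array([-2. , -1.2, 94. ]), np.float64(0.09233720777337993)) [ 0.42017379 -0.39037138  0.10599969]
[321.7 256.4] [  53   52 1998] [ 0.4171 -0.3905  0.03  ]
```

View pics/w27.png

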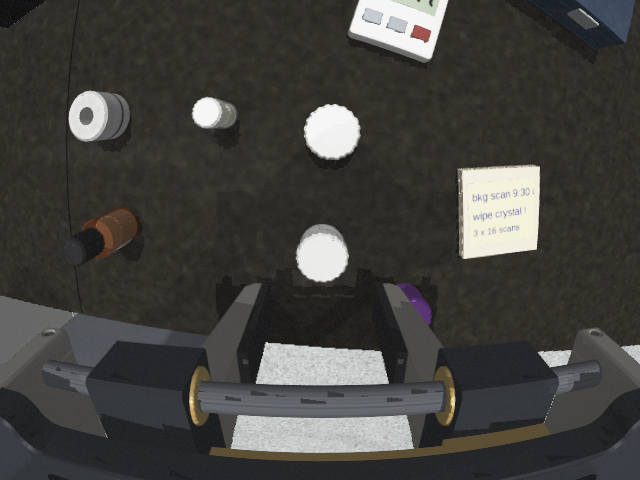

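```bash
python3 -m handwheel '[[[-2,-1,25],0],[[-2,-1,50],0],[[-2,-1,75],0],[[-2,-1,92],0],[[-2,-1,93],0],[[-2,-1,93],0]]'
python3 -m handwheel '[[[0,0,0],0],[[0,0,0],0],[[0,0,0],0],[[0,0,0],0],[[0,0,0],0]]' 255 30
python3 - <<'E'
from h import *
d=shot('wrist','w28.png'); print(delta((.4183,-.3896,.012)),bot.get_state()['wrist_force'])
E
```

```text
time_s: 36.9
position: [0.4176, -0.3896, 0.0121]
orientation: [3.137, 0.144, 0.002]
wrist_force: [0.2, -0.8, 0.6]
grip_width: 0.568
time_s: 37.4
position: [0.4175, -0.3895, 0.0119]
orientation: [3.137, 0.144, 0.002]
wrist_force: [-0.5, 0.1, 7.8]
grip_width: 0.39
(array([ 0.8,  0.1, -0. ]), np.float64(0.09178573223955293)) [-1.19605015  0.50076454  7.46992489]
```

View pics/w28.png

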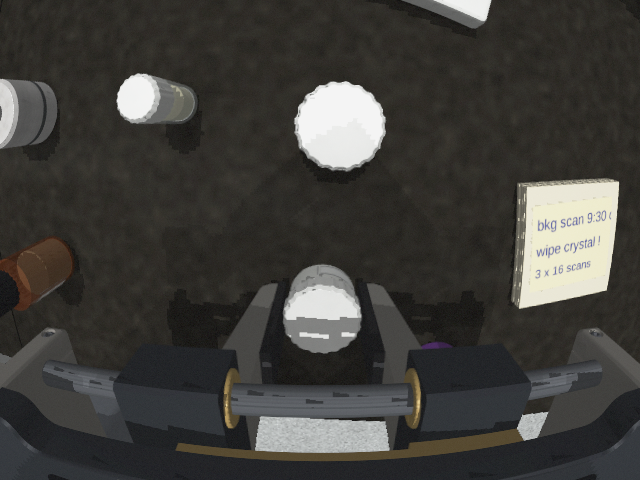

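Held, cap at (322,315) as before. Lift and cross.

```bash
python3 -m handwheel '[[[0,0,-20],0],[[0,0,-60],0],[[0,0,-110],0],[[0,0,-160],0],[[0,0,-210],0],[[0,0,-250],0],[[0,-30,-270],0],[[0,-70,-270],0],[[0,-120,-270],0],[[0,-170,-270],0]]'
python3 -m handwheel '[[[0,-50,0],0],[[0,-100,0],0],[[0,-150,0],0],[[0,-200,0],0],[[0,-200,0],0]]'
python3 - <<'E'
from h import *
print(delta((.5,.18,.28)),bot.get_state()['grip_width'])
E
```

```text
time_s: 38.45
position: [0.4005, -0.218, 0.2811]
orientation: [3.138, 0.142, 0.001]
wrist_force: [0.8, 1.7, -0.3]
grip_width: 0.392
time_s: 38.95
position: [0.3817, -0.0153, 0.281]
orientation: [-3.136, -0.154, -0.001]
wrist_force: [-1.0, -0.3, -1.0]
grip_width: 0.391
(array([ 136.9, -182.7,    1.5]), np.float64(0.09835431060399219)) 0.39068056564849296
```

```bash
python3 -m handwheel '[[[15,-50,0],0],[[40,-95,0],0],[[75,-130,0],0],[[110,-160,0],0],[[135,-178,0],0],[[135,-178,0],0],[[135,-178,0],0]]'
python3 - <<'E'
from h import *
d=shot('wrist','w29.png'); print(delta((.5,.18,.116)),bot.get_state()['wrist_force'],bot.get_state()['grip_width'])
E
```

```text
time_s: 39.65
position: [0.5007, 0.1687, 0.2802]
orientation: [3.138, 0.145, -0.002]
wrist_force: [-0.2, -0.6, -1.5]
grip_width: 0.393
(array([  1. , -11.8, 164.3]), np.float64(0.09148637032796691)) [ 0.32457013 -0.03039192  0.44517985] 0.39290424999134604
```

View pics/w29.png

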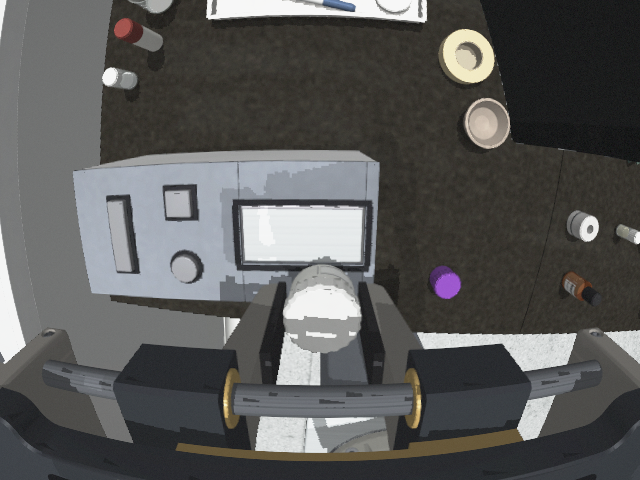

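```bash
python3 -m handwheel '[[[1,-11,20],0],[[1,-11,50],0],[[1,-11,80],0],[[1,-11,95],0],[[1,-11,105],0],[[1,-11,115],0],[[1,-11,125],0],[[1,-11,136],0],[[1,-11,150],0],[[1,-11,164],0]]'
python3 -m handwheel '[[[0,0,8],0],[[0,0,14],0],[[0,0,14],0]]'
python3 -m handwheel '[[[0,0,5],0],[[0,0,9],0],[[0,0,9],0],[[0,0,9],0]]'
```

```text
time_s: 40.7
position: [0.5008, 0.1802, 0.1158]
orientation: [-3.138, -0.144, -0.0]
wrist_force: [-1.7, -0.2, 0.9]
grip_width: 0.39
time_s: 41.0
position: [0.5025, 0.1815, 0.1043]
orientation: [-3.136, -0.144, -0.005]
wrist_force: [-4.4, 2.6, 21.2]
grip_width: 0.391
time_s: 41.4
position: [0.5048, 0.1822, 0.0973]
orientation: [-3.135, -0.144, -0.012]
wrist_force: [-4.9, 2.1, 36.7]
grip_width: 0.39
```

```bash
python3 -m handwheel '[[[0,0,-10],0],[[0,0,-25],0],[[0,0,-35],0],[[0,0,-35],0]]'
python3 - <<'E'
from h import *
d=shot('wrist','w30.png'); print(bot.get_state()['position'],bot.get_state()['wrist_force'])
b=cv2.imread('pics/w30.png')[240:420,190:450]
cv2.imwrite('pics/c30.png',cv2.resize(b,None,fx=3,fy=3,interpolation=cv2.INTER_CUBIC))
ims=[]
for i in range(6): d=bot.get_image('side'); ims.append(d['img'].astype(float))
m=np.mean(ims,0)[165:245,215:265,::-1]
m=np.clip((m-60)*255/120,0,255).astype(np.uint8)
cv2.imwrite('pics/s30.png',cv2.resize(m,None,fx=7,fy=7,interpolation=cv2.INTER_CUBIC))
E
```

```text
time_s: 41.8
position: [0.5017, 0.1806, 0.1295]
orientation: [-3.138, -0.144, -0.003]
wrist_force: [-1.9, 0.0, 1.9]
grip_width: 0.391
[0.5013652  0.18052828 0.12887253] [-1.51715543 -0.18002029  0.93507963]
```

View pics/c30.png

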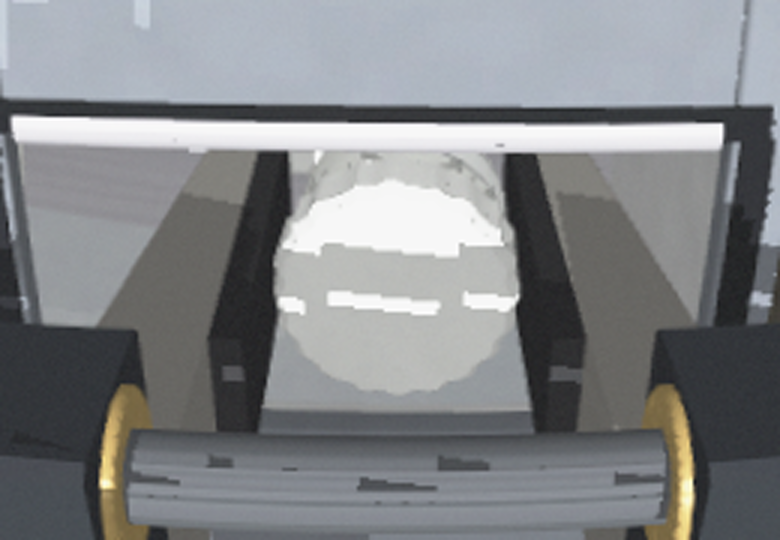

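View pics/s30.png

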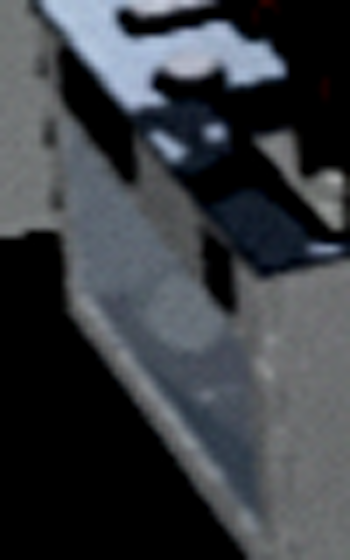

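```bash
python3 -m handwheel '[[[0,0,-40],0],[[0,0,-90],0],[[0,0,-130],0],[[-40,0,-150],0],[[-90,-20,-150],0],[[-140,-40,-150],0],[[-190,-60,-150],0],[[-230,-65,-150],0],[[-230,-65,-150],0],[[-230,-65,-150],0]]'
python3 -m handwheel '[[[0,0,40],0],[[0,0,80],0],[[0,0,120],0],[[0,0,140],0],[[0,0,150],0],[[0,0,150],0]]'
python3 - <<'E'
from h import *
d=shot('wrist','w31.png'); print(bot.get_state()['position'],bot.get_state()['grip_width'])
E
```

```text
time_s: 43.15
position: [0.2656, 0.2244, 0.2788]
orientation: [-3.137, -0.148, -0.003]
wrist_force: [0.6, -0.9, -0.9]
grip_width: 0.396
time_s: 43.75
position: [0.2664, 0.2236, 0.1277]
orientation: [3.137, 0.142, -0.003]
wrist_force: [-0.1, 0.5, 0.2]
grip_width: 0.393
[0.26676221 0.22406249 0.12864768] 0.39048054227888296
```

View pics/w31.png

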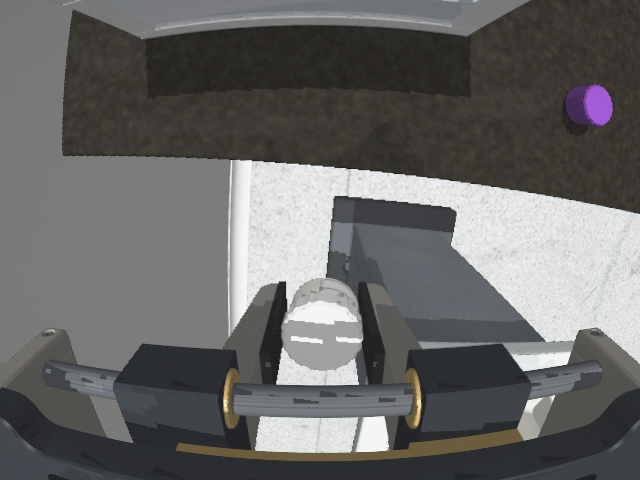

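```bash
python3 -m handwheel '[[[5,10,0],-0.15],[[10,20,0],-0.3],[[20,40,0],-0.45],[[20,60,0],-0.6],[[20,80,0],-0.75],[[20,80,0],-0.9],[[20,80,0],-1.05],[[20,80,0],-1.2],[[20,80,0],-1.35],[[20,80,0],-1.48]]'
python3 - <<'E'
from h import *
d=shot('wrist','w32.png'); print(bot.get_state()['position'],bot.get_state()['grip_width'],bot.get_state()['qpos'])
cv2.imwrite('pics/w32r.png',cv2.rotate(cv2.imread('pics/w32.png'),cv2.ROTATE_90_COUNTERCLOCKWISE)[:380])
E
```

```text
time_s: 44.8
position: [0.2947, 0.1467, 0.1301]
orientation: [2.213, 2.228, 0.005]
wrist_force: [0.6, -0.9, 0.0]
grip_width: 0.394
[0.29465296 0.14666088 0.13003495] 0.39011417391052733 [ 4.57400030e-01 -3.47104725e-03  2.30256578e+00 -1.45974512e-04
  8.39322855e-01  4.43530330e-01]
```

View pics/w32r.png

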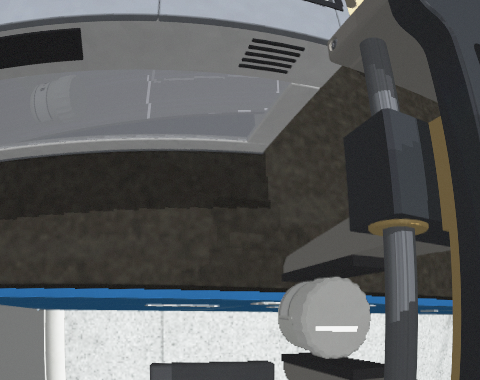

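```bash
python3 -m handwheel '[[[40,0,0],0],[[70,0,0],0],[[70,0,0],0],[[70,0,0],0]]'
python3 - <<'E'
from h import *
d=shot('wrist','w33.png')
a=cv2.rotate(cv2.imread('pics/w33.png'),cv2.ROTATE_90_COUNTERCLOCKWISE)[:200,:380]
a=np.clip((a.astype(float)-70)*255/130,0,255).astype(np.uint8)
cv2.imwrite('pics/w33r.png',cv2.resize(a,None,fx=2.1,fy=2.1,interpolation=cv2.INTER_CUBIC))
E
```

```text
time_s: 45.25
position: [0.2936, 0.2167, 0.1293]
orientation: [2.22, 2.222, 0.002]
wrist_force: [-0.5, 0.5, -0.4]
grip_width: 0.394
```

View pics/w33r.png

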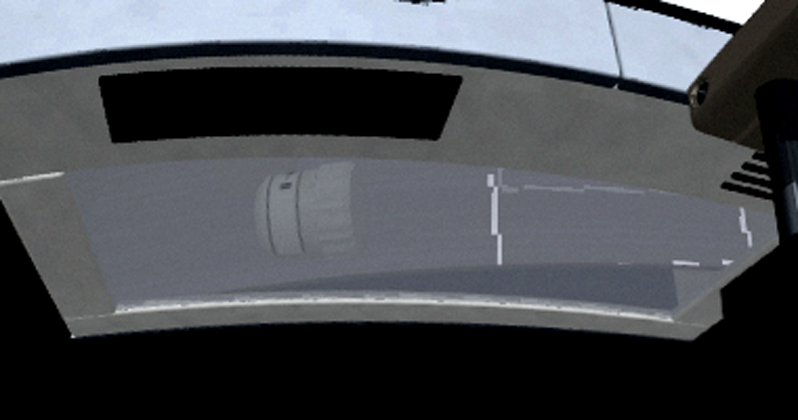

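```bash
python3 - <<'E'
from h import *
d=bot.get_image('wrist')
a=.0905;ex=np.array([np.cos(a),np.sin(a),0]);ey=np.array([-ex[1],ex[0],0]);c=np.array([.4935,.259,0])
def q(x,y,z):
    p=atz(d,(639-y/2.1,x/2.1),'wrist',z)-c; return np.round([p@ex,p@ey,z],3)
print('pot low left',[q(280,250,z) for z in (.03,.05,.07)],'pot low right',[q(350,255,z) for z in (.03,.05,.07)])
print('pot top',[q(310,165,z) for z in (.05,.07,.09)])
print('limit',[q(x,158,.165-.1205-.22*y) for x,y in ((100,.1),(250,.03),(400,-.03))])
print('seam',[q(495,175,z) for z in (.05,.06)],[q(500,262,z) for z in (.05,.06)])
E
```

```text
pot low left [array([-0.04 ,  0.051,  0.03 ]), array([-0.052,  0.051,  0.05 ]), array([-0.063,  0.052,  0.07 ])] pot low right [array([-0.043,  0.024,  0.03 ]), array([-0.054,  0.026,  0.05 ]), array([-0.066,  0.029,  0.07 ])]
pot top [array([-0.014,  0.041,  0.05 ]), array([-0.028,  0.042,  0.07 ]), array([-0.043,  0.043,  0.09 ])]
limit [array([0.017, 0.127, 0.023]), array([-0.001,  0.063,  0.038]), array([-0.01 ,  0.007,  0.051])]
seam [array([-0.014, -0.03 ,  0.05 ]), array([-0.022, -0.026,  0.06 ])] [array([-0.055, -0.028,  0.05 ]), array([-0.061, -0.025,  0.06 ])]
```

```bash
python3 -m handwheel '[[[0,0,-50],0.15],[[-20,10,-100],0.3],[[-60,30,-130],0.45],[[-105,60,-150],0.6],[[-150,90,-150],0.75],[[-195,110,-150],0.9],[[-240,126,-150],1.05],[[-285,126,-150],1.2],[[-330,126,-150],1.35],[[-347,126,-150],1.48]]'
python3 -m handwheel '[[[0,0,0],0],[[0,0,0],0]]'
python3 - <<'E'
from h import *
d=shot('wrist','w34.png')
print(delta((.422,-.125,.014)),bot.get_state()['grip_width'])
E
```

```text
time_s: 46.35
position: [0.4183, -0.135, 0.2787]
orientation: [3.138, 0.127, -0.0]
wrist_force: [0.1, 0.5, -0.7]
grip_width: 0.39
time_s: 46.55
position: [0.4186, -0.1312, 0.2785]
orientation: [-3.138, -0.143, 0.001]
wrist_force: [0.3, 0.3, 0.3]
grip_width: 0.391
(array([  3.8,  -5. , 264.6]), np.float64(0.0928742956063997)) 0.3909101810071095
```

View pics/w34.png

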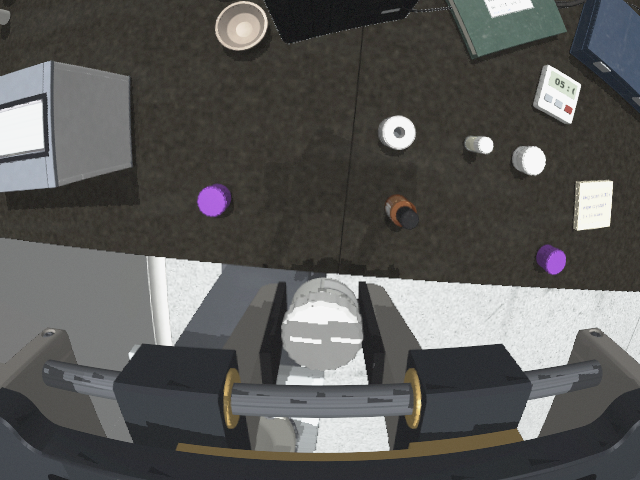

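```bash
python3 -m handwheel '[[[4,-5,50],0],[[4,-5,100],0],[[4,-5,150],0],[[4,-5,200],0],[[4,-5,240],0],[[4,-5,255],0],[[4,-5,263],0],[[4,-5,268],0],[[4,-5,268],0]]'
```

```text
time_s: 47.5
position: [0.4234, -0.125, 0.011]
orientation: [3.138, 0.146, 0.001]
wrist_force: [0.6, 0.9, -0.8]
grip_width: 0.392
```

```bash
python3 -m handwheel '[[[0,0,2],0],[[0,0,4],0],[[0,0,4],0]]'
```

```text
time_s: 47.8
position: [0.4232, -0.1255, 0.007]
orientation: [3.138, 0.144, 0.001]
wrist_force: [0.9, -1.1, -0.3]
grip_width: 0.389
```

```bash
python3 -m handwheel '[[[0,0,1],0],[[0,0,2],0],[[0,0,2],0],[[0,0,2],0],[[0,0,2],0]]' 110
python3 -m handwheel '[[[0,0,-20],0],[[0,0,-60],0],[[0,0,-110],0],[[0,0,-160],0],[[0,0,-210],0],[[0,0,-250],0],[[0,-30,-280],0],[[0,-70,-280],0],[[0,-120,-280],0],[[0,-165,-280],0]]' 110
python3 - <<'E'
from h import *
d=shot('wrist','w35.png')
print(delta((.5,.150,.20)),bot.get_state()['grip_width'])
E
```

```text
time_s: 48.3
position: [0.4229, -0.1254, 0.0046]
orientation: [-3.138, -0.144, 0.0]
wrist_force: [-0.2, 0.4, 0.7]
grip_width: 0.569
time_s: 49.3
position: [0.4073, 0.0405, 0.285]
orientation: [-3.138, -0.142, -0.002]
wrist_force: [0.5, 0.1, -0.5]
grip_width: 0.571
(array([102.7, -94.6,  85.2]), np.float64(0.0932210333339141)) 0.569082155391303
```

View pics/w35.png

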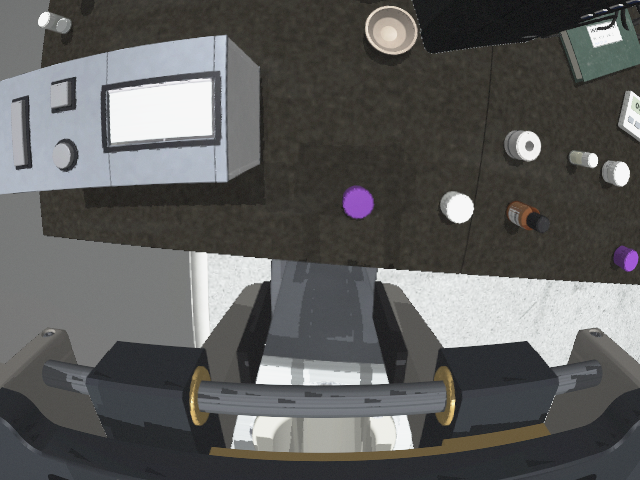

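```bash
python3 -m handwheel '[[[20,-40,0],0],[[60,-85,0],0],[[100,-101,10],0],[[105,-101,50],0],[[105,-101,85],0],[[105,-101,105],0],[[105,-101,120],0],[[105,-101,135],0],[[105,-101,145],0],[[105,-101,145],0]]' 255
python3 - <<'E'
from h import *
d=shot('wrist','w36.png')
print(bot.get_state()['position'],bot.get_state()['wrist_force'])
a=cv2.imread('pics/w36.png')[220:440,140:400]
cv2.imwrite('pics/c36.png',cv2.resize(a,None,fx=2.7,fy=2.7,interpolation=cv2.INTER_CUBIC))
E
```

```text
time_s: 50.35
position: [0.5026, 0.1497, 0.1386]
orientation: [-3.137, -0.143, 0.002]
wrist_force: [-1.5, 5.4, -3.0]
grip_width: 0.006
[0.50239046 0.1496975  0.13884014] [-1.35655034  5.42211126 -3.27061895]
```

View pics/c36.png

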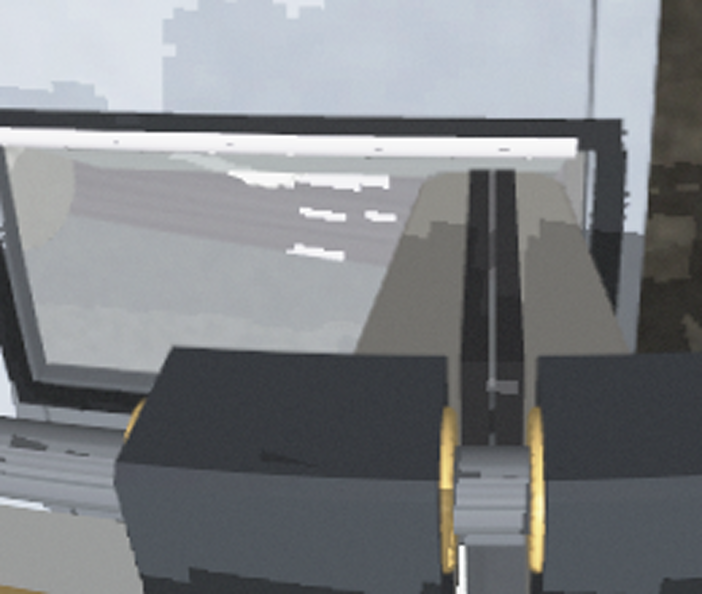

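```bash
python3 - <<'E'
from h import *
d=bot.get_image('wrist')
a=.0905;ex=np.array([np.cos(a),np.sin(a),0]);ey=np.array([-ex[1],ex[0],0]);c=np.array([.4935,.259,0])
for px in ((167.5,288),(153,312)):
  for z in (.06,.08,.1):
    p=atz(d,px,'wrist',z)-c; print(px,np.round([p@ex,p@ey,z],3))
E
```

```text
(167.5, 288) [-0.033  0.011  0.06 ]
(167.5, 288) [-0.023  0.001  0.08 ]
(167.5, 288) [-0.014 -0.009  0.1  ]
(153, 312) [-0.055  0.028  0.06 ]
(153, 312) [-0.044  0.017  0.08 ]
(153, 312) [-0.033  0.006  0.1  ]
```

```bash
python3 -m handwheel '[[[0,-4,-20],0],[[0,-4,-60],0],[[0,-4,-70],-0.15],[[0,-4,-70],-0.3],[[0,-4,-70],-0.45],[[0,-4,-70],-0.6],[[0,-4,-70],-0.75],[[0,-4,-70],-0.9],[[0,-4,-70],-1.05],[[0,-4,-70],-1.2]]' 255
python3 -m handwheel '[[[0,0,0],-0.15],[[0,0,0],-0.3],[[0,0,0],-0.37],[[0,0,0],-0.37],[[0,0,0],-0.37]]' 255
python3 - <<'E'
from h import *
print(delta((.5060,.1545,.082)),bot.get_state()['position'],bot.get_state()['wrist_force'])
E
```

```text
time_s: 51.45
position: [0.5026, 0.1529, 0.2096]
orientation: [2.503, 1.899, -0.001]
wrist_force: [-0.8, -0.9, 0.2]
grip_width: 0.005
time_s: 51.95
position: [0.5027, 0.153, 0.2096]
orientation: [2.121, 2.318, -0.0]
wrist_force: [0.4, 0.1, -0.3]
grip_width: 0.004
(array([  1.2,   3.5, 127.6]), np.float64(1.6594217434247396)) [0.50265586 0.15298138 0.20960257] [ 0.43476399  0.05473698 -0.25121588]
```

```bash
python3 -m handwheel '[[[0,0,30],0],[[0,0,60],0],[[0,0,80],0],[[0,0,95],0],[[0,0,110],0],[[0,0,120],0],[[0,0,126],0],[[0,0,126],0]]' 255
python3 -m handwheel '[[[10,0,0],0],[[20,0,0],0],[[30,0,0],0],[[30,0,0],0]]' 255
python3 -m handwheel '[[[10,0,0],0],[[20,0,0],0],[[26,0,0],0],[[26,0,0],0]]' 255
python3 - <<'E'
from h import *
print(bot.get_state()['position'],bot.get_state()['wrist_force'])
E
```

```text
time_s: 52.75
position: [0.5021, 0.1529, 0.083]
orientation: [-2.118, -2.319, 0.002]
wrist_force: [-1.1, 0.2, -1.3]
grip_width: 0.007
time_s: 53.15
position: [0.5002, 0.1848, 0.084]
orientation: [2.117, 2.321, 0.002]
wrist_force: [-1.9, 1.1, -0.6]
grip_width: 0.001
time_s: 53.55
position: [0.4976, 0.2099, 0.0836]
orientation: [-2.117, -2.321, -0.001]
wrist_force: [-2.2, 0.6, 0.2]
grip_width: 0.006
[0.49761192 0.20994313 0.0835883 ] [-2.22421699  0.63135346  0.22233973]
```

```bash
python3 -m handwheel '[[[0,0,-40],0],[[0,0,-80],0],[[0,0,-130],0],[[-20,-20,-180],0.15],[[-50,-60,-200],0.3],[[-90,-90,-200],0.45],[[-140,-104,-200],0.6],[[-190,-104,-200],0.75],[[-240,-104,-200],0.9],[[-290,-104,-200],1.05]]' 110
python3 -m handwheel '[[[0,0,0],0.15],[[0,0,0],0.3],[[0,0,0],0.45],[[0,0,0],0.52],[[0,0,0],0.52]]' 110
python3 - <<'E'
from h import *
d=shot('wrist','w37.png')
for c,s in blobs(d['img'],(255,100,620,260),150):
    print(np.round(c,1),s,np.round(atz(d,c,'wrist',.030),4))
print(delta((.4229,-.1254,.012)),bot.get_state()['position'])
E
```

```text
time_s: 54.55
position: [0.4197, -0.0819, 0.2844]
orientation: [2.997, 0.937, 0.004]
wrist_force: [1.0, -0.4, 1.4]
grip_width: 0.565
time_s: 55.05
position: [0.4199, -0.0802, 0.2838]
orientation: [3.138, 0.142, 0.002]
wrist_force: [1.0, -0.4, 0.1]
grip_width: 0.566
[583.3 111.9] [ 39  32 796] [ 0.5856 -0.4164  0.03  ]
[439.2 139.5] [ 32  32 707] [ 0.5094 -0.2095  0.03  ]
[518.7 152.1] [ 18  17 204] [ 0.5114 -0.3182  0.03  ]
[560.4 167.2] [ 28  28 489] [ 0.5038 -0.3883  0.03  ]
[609.1 209.8] [ 23  48 938] [ 0.4597 -0.4987  0.03  ]
[361.4 207.5] [ 31  32 783] [ 0.4188 -0.1271  0.03  ]
(array([ -1.4,  45.3, 271.8]), np.float64(0.09334384739599243)) [ 0.41985767 -0.08010269  0.28376936]
```

View pics/w37.png

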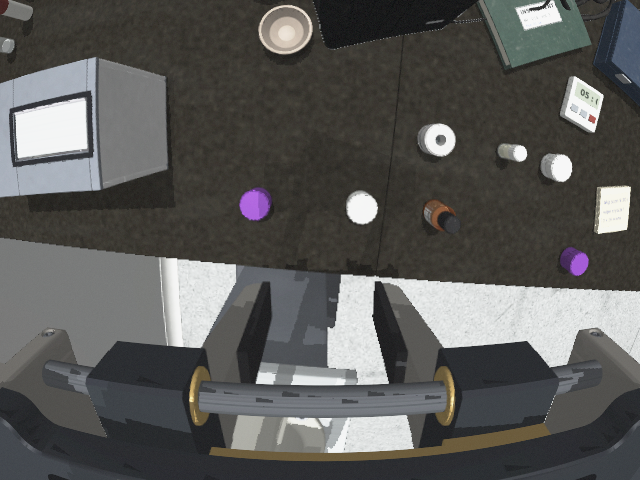

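```bash
python3 -m handwheel '[[[-5,30,0],0],[[-5.5,46,20],0],[[-5.5,46,60],0],[[-5.5,46,110],0],[[-5.5,46,160],0],[[-5.5,46,210],0],[[-5.5,46,250],0],[[-5.5,46,268],0],[[-5.5,46,271],0],[[-5.5,46,271],0]]' 110
python3 - <<'E'
from h import *
d=shot('wrist','w38.png'); print(bot.get_state()['position'],bot.get_state()['wrist_force'])
E
```

```text
time_s: 56.1
position: [0.4185, -0.1262, 0.0126]
orientation: [-3.138, -0.146, 0.001]
wrist_force: [0.3, -0.8, 0.1]
grip_width: 0.571
[ 0.41908778 -0.12640716  0.01329467] [-0.07134786 -0.10445831  0.30464381]
```

View pics/w38.png

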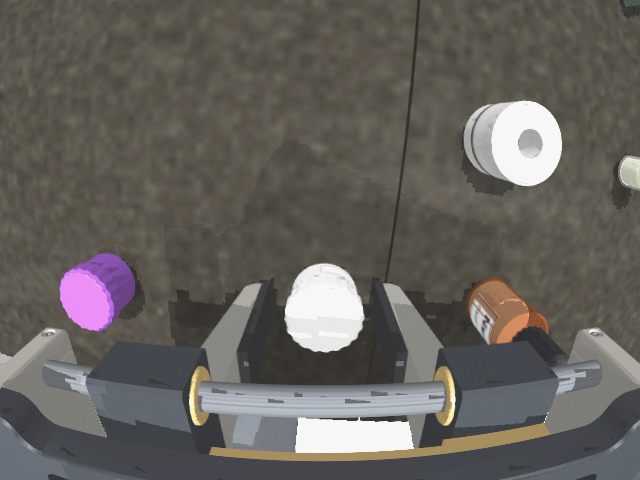

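```bash
python3 -m handwheel '[[[0,0,0],0],[[0,0,0],0],[[0,0,0],0],[[0,0,0],0],[[0,0,0],0]]' 255 35
python3 -m handwheel '[[[0,0,-20],0],[[0,0,-60],0],[[0,0,-110],0],[[0,0,-160],0],[[0,0,-210],0],[[0,0,-250],0],[[0,-30,-270],0],[[0,-70,-270],0],[[0,-120,-270],0],[[0,-120,-270],0]]'
python3 - <<'E'
from h import *
print(delta((.499,.18,.28)),bot.get_state()['grip_width'])
E
```

```text
time_s: 56.65
position: [0.4193, -0.1265, 0.0137]
orientation: [3.137, 0.144, 0.003]
wrist_force: [-1.0, -0.1, 8.1]
grip_width: 0.391
time_s: 57.65
position: [0.4064, -0.0021, 0.2832]
orientation: [-3.136, -0.152, -0.002]
wrist_force: [1.0, 0.2, -0.4]
grip_width: 0.389
(array([ 109.8, -172.3,    3.7]), np.float64(0.09700805412884533)) 0.3886518873756627
```

```bash
python3 -m handwheel '[[[0,-45,0],0],[[10,-85,0],0],[[40,-125,0],0],[[75,-155,0],0],[[105,-175,0],0],[[109,-176,0],0],[[109,-176,0],0],[[109,-176,0],0]]'
python3 - <<'E'
from h import *
d=shot('wrist','w39.png'); print(delta((.499,.18,.116)),bot.get_state()['wrist_force'],bot.get_state()['grip_width'])
E
```

```text
time_s: 58.45
position: [0.4988, 0.1773, 0.2824]
orientation: [3.138, 0.143, -0.002]
wrist_force: [-0.4, -0.3, -0.2]
grip_width: 0.389
(array([  0.5,  -2.7, 166.6]), np.float64(0.09092200450052179)) [-0.15039013  0.69388508 -0.86279394] 0.3958659297644672
```

View pics/w39.png

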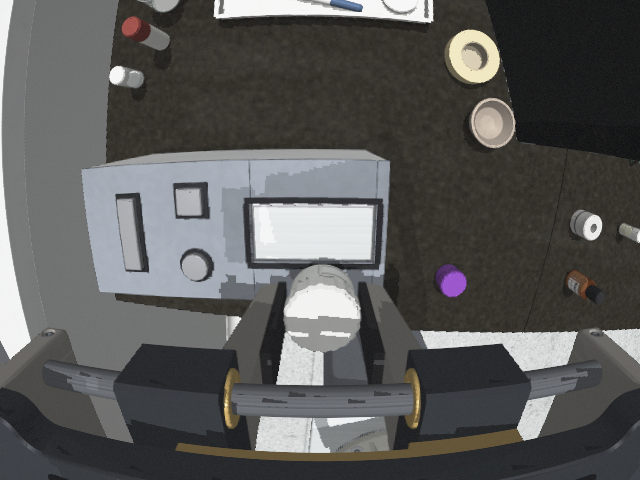

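```bash
python3 -m handwheel '[[[0,-2,20],0],[[0,-2,50],0],[[0,-2,80],0],[[0,-2,95],0],[[0,-2,105],0],[[0,-2,115],0],[[0,-2,125],0],[[0,-2,138],0],[[0,-2,152],0],[[0,-2,166],0]]'
python3 -m handwheel '[[[0,0,7],0],[[0,0,10],0],[[0,0,10],0]]'
python3 -m handwheel '[[[0,0,5],0],[[0,0,8],0],[[0,0,8],0]]'
```

```text
time_s: 59.5
position: [0.4994, 0.1804, 0.1156]
orientation: [-3.138, -0.144, 0.0]
wrist_force: [-0.9, 0.2, 1.4]
grip_width: 0.392
time_s: 59.8
position: [0.4991, 0.1804, 0.1059]
orientation: [3.138, 0.144, -0.002]
wrist_force: [-2.1, 0.2, -1.8]
grip_width: 0.392
time_s: 60.1
position: [0.4995, 0.1806, 0.0984]
orientation: [-3.138, -0.144, 0.0]
wrist_force: [-1.5, -0.1, -0.9]
grip_width: 0.388
```

```bash
python3 -m handwheel '[[[0,0,4],0],[[0,0,6],0],[[0,0,6],0]]'
python3 -m handwheel '[[[0,0,0],0],[[0,0,0],0],[[0,0,0],0],[[0,0,0],0],[[0,0,0],0]]' 122
python3 -m handwheel '[[[0,0,-15],0],[[0,0,-30],0],[[0,0,-40],0],[[0,0,-40],0]]' 122
python3 - <<'E'
from h import *
d=shot('wrist','w40.png'); print(bot.get_state()['wrist_force'],bot.get_state()['grip_width'])
E
```

```text
time_s: 60.4
position: [0.4994, 0.1805, 0.0923]
orientation: [3.138, 0.144, -0.0]
wrist_force: [-1.0, -0.1, 0.7]
grip_width: 0.388
time_s: 60.9
position: [0.4996, 0.1806, 0.0926]
orientation: [-3.138, -0.144, -0.0]
wrist_force: [-1.3, 0.7, -1.0]
grip_width: 0.52
time_s: 61.3
position: [0.5004, 0.1806, 0.1338]
orientation: [-3.138, -0.144, -0.003]
wrist_force: [-1.7, -0.6, 1.7]
grip_width: 0.518
[-1.04814466  0.26355018  2.83731948] 0.5191052465531971
```

View pics/w40.png

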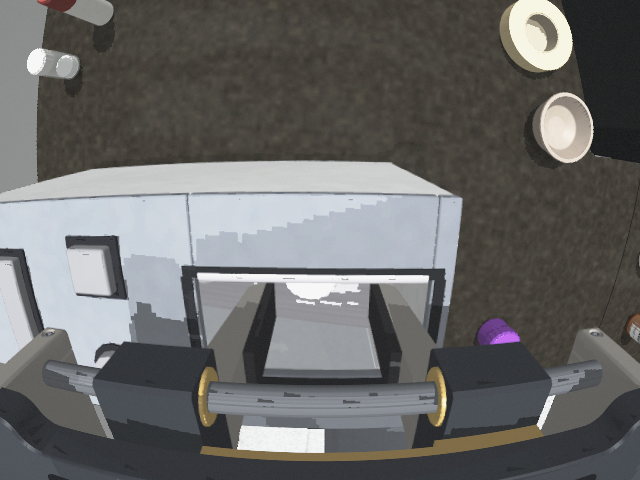

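```bash
python3 - <<'E'
from h import *
d=shot('wrist','w41.png')
a=.0905;ex=np.array([np.cos(a),np.sin(a),0]);ey=np.array([-ex[1],ex[0],0]);c=np.array([.4935,.259,0])
for px in ((309,300),(286,285),(334,285)):
  for z in (.08,.095,.11):
    p=atz(d,px,'wrist',z)-c; print(px,np.round([p@ex,p@ey,z],3))
b=cv2.imread('pics/w41.png')[250:400,190:450]
cv2.imwrite('pics/c41.png',cv2.resize(b,None,fx=3,fy=3,interpolation=cv2.INTER_CUBIC))
E
```

```text
(309, 300) [-0.026 -0.07   0.08 ]
(309, 300) [-0.019 -0.071  0.095]
(309, 300) [-0.012 -0.072  0.11 ]
(286, 285) [-0.016 -0.055  0.08 ]
(286, 285) [-0.009 -0.057  0.095]
(286, 285) [-0.002 -0.059  0.11 ]
(334, 285) [-0.015 -0.087  0.08 ]
(334, 285) [-0.009 -0.086  0.095]
(334, 285) [-0.002 -0.086  0.11 ]
```

View pics/c41.png

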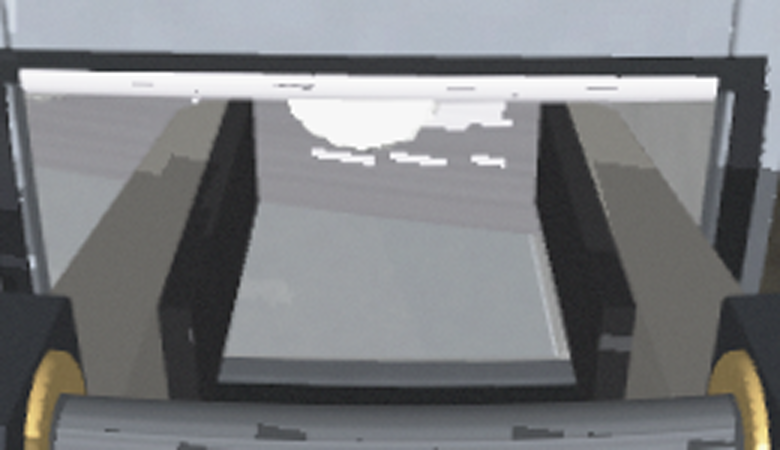

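```bash
python3 -m handwheel '[[[0,0,-40],0],[[0,0,-75],0],[[0,15,-75],-0.15],[[0,28,-75],-0.3],[[0,28,-75],-0.45],[[0,28,-75],-0.6],[[0,28,-75],-0.75],[[0,28,-75],-0.9],[[0,28,-75],-1.05],[[0,28,-75],-1.2]]' 255
python3 -m handwheel '[[[0,0,0],-0.15],[[0,0,0],-0.3],[[0,0,0],-0.37],[[0,0,0],-0.37],[[0,0,0],-0.37]]' 255
python3 - <<'E'
from h import *
print(delta((.5022,.151,.083)),bot.get_state()['position'],bot.get_state()['wrist_force'])
E
```

```text
time_s: 62.4
position: [0.5024, 0.1526, 0.2069]
orientation: [2.503, 1.899, 0.0]
wrist_force: [0.4, 0.6, 0.3]
grip_width: 0.009
time_s: 62.9
position: [0.5022, 0.1526, 0.2072]
orientation: [2.121, 2.318, -0.0]
wrist_force: [0.5, 0.5, -0.8]
grip_width: 0.001
(array([ -1.6,  -0.2, 124.2]), np.float64(1.659464859249653)) [0.50224046 0.15262888 0.20717612] [ 0.54382467  0.54579563 -0.80901362]
```

```bash
python3 -m handwheel '[[[-2,0,30],0],[[-2,0,60],0],[[-2,0,80],0],[[-2,0,95],0],[[-2,0,110],0],[[-2,0,118],0],[[-2,0,124],0],[[-2,0,124],0]]' 255
python3 -m handwheel '[[[8,0,0],0],[[16,0,0],0],[[22,0,0],0],[[22,0,0],0]]' 255
python3 -m handwheel '[[[8,0,0],0],[[16,0,0],0],[[20,0,0],0],[[20,0,0],0]]' 255
python3 -m handwheel '[[[8,0,0],0],[[16,0,0],0],[[20,0,0],0],[[20,0,0],0]]' 255
```

```text
time_s: 63.7
position: [0.5017, 0.1505, 0.083]
orientation: [-2.118, -2.319, 0.002]
wrist_force: [-1.5, -1.5, -0.4]
grip_width: 0.008
time_s: 64.1
position: [0.5005, 0.1738, 0.084]
orientation: [2.117, 2.321, 0.002]
wrist_force: [-1.8, 1.5, 0.1]
grip_width: 0.006
time_s: 64.5
position: [0.4984, 0.1933, 0.0836]
orientation: [-2.117, -2.321, -0.001]
wrist_force: [-1.4, 2.0, 0.1]
grip_width: 0.005
time_s: 64.9
position: [0.4966, 0.2132, 0.0836]
orientation: [-2.117, -2.321, -0.001]
wrist_force: [-0.9, 0.7, -0.2]
grip_width: 0.004
```

```bash
python3 -m handwheel '[[[0,0,-40],0],[[0,0,-80],0],[[0,0,-130],0],[[-20,-20,-180],0.15],[[-50,-60,-210],0.3],[[-90,-90,-210],0.45],[[-140,-110,-210],0.6],[[-190,-120,-210],0.75],[[-240,-120,-210],0.9],[[-290,-120,-210],1.05]]' 110
python3 -m handwheel '[[[50,35,0],0.15],[[55,90,0],0.3],[[55,140,0],0.45],[[55,180,0],0.52],[[55,180,0],0.52]]' 110
python3 - <<'E'
from h import *
d=shot('wrist','w42.png')
for c,s in blobs(d['img'],(255,60,620,260),150):
    print(np.round(c,1),s,np.round(atz(d,c,'wrist',.030),4))
print(delta((.5038,-.3885,.012)),bot.get_state()['position'])
E
```

```text
time_s: 65.9
position: [0.4021, -0.0732, 0.2944]
orientation: [2.997, 0.937, 0.004]
wrist_force: [1.1, -0.3, 0.1]
grip_width: 0.57
time_s: 66.4
position: [0.5537, -0.1915, 0.293]
orientation: [3.137, 0.136, 0.003]
wrist_force: [0.3, 0.4, -0.1]
grip_width: 0.57
[451.5  93.2] [  58   42 1297] [ 0.7012 -0.3338  0.03  ]
[502.3 182.9] [  53   57 1818] [ 0.6018 -0.4183  0.03  ]
[332.5 238.2] [ 32  34 752] [ 0.5096 -0.2091  0.03  ]
[414.4 245.6] [ 19  24 293] [ 0.509  -0.3123  0.03  ]
[467.9 249.7] [ 30  22 486] [ 0.5097 -0.3862  0.03  ]
(array([-65.9, 193.6, 280.9]), np.float64(0.08917279984999632)) [ 0.55217516 -0.1896752   0.29285202]
```

View pics/w42.png

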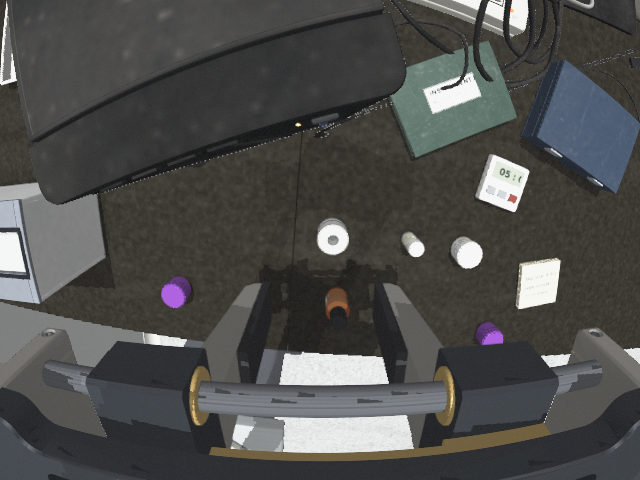

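```bash
python3 -m handwheel '[[[-40,20,0],0],[[-65,60,0],0],[[-66,105,0],0],[[-66,150,0],0],[[-66,190,0],0],[[-66,194,0],0],[[-66,194,40],0],[[-66,194,90],0],[[-66,194,130],0],[[-66,194,130],0]]' 110
python3 - <<'E'
from h import *
d=shot('wrist','w43.png')
for c,s in blobs(d['img'],(205,60,620,290),150):
    print(np.round(c,1),s,np.round(atz(d,c,'wrist',.030),4))
print(delta((.5038,-.3885,.012)),bot.get_state()['position'])
E
```

```text
time_s: 67.45
position: [0.4996, -0.3825, 0.1586]
orientation: [-3.132, -0.146, 0.011]
wrist_force: [-0.1, 0.7, 0.1]
grip_width: 0.569
[476.9  63.6] [16  9 36] [ 0.6562 -0.496   0.03  ]
[389.  116.2] [  88   89 4826] [ 0.5992 -0.426   0.03  ]
[383.9  96.9] [ 5  7 25] [ 0.6142 -0.4203  0.03  ]
[556.5 114.5] [18 12 42] [ 0.6298 -0.5816  0.03  ]
[234.2 212.6] [ 28  32 577] [ 0.5084 -0.3072  0.03  ]
[330.8 225.9] [  44   47 1571] [ 0.5044 -0.3889  0.03  ]
[469.  265.6] [  71   51 3146] [ 0.4802 -0.5176  0.03  ]
(array([  2.4,   5.2, 150. ]), np.float64(0.09303884869025593)) [ 0.50146429 -0.38403056  0.16205405]
```

View pics/w43.png

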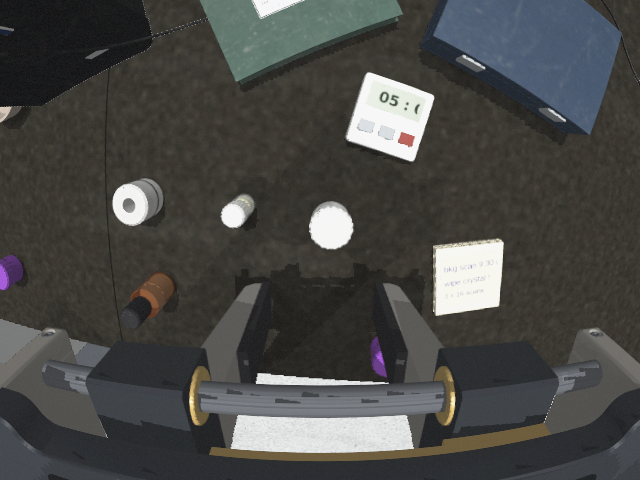

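```bash
python3 -m handwheel '[[[2.5,5,10],0],[[2.5,5,40],0],[[2.5,5,80],0],[[2.5,5,115],0],[[2.5,5,140],0],[[2.5,5,149],0],[[2.5,5,149],0],[[2.5,5,149],0]]' 110
python3 - <<'E'
from h import *
d=shot('wrist','w44.png'); print(delta((.5038,-.3885,.012)),bot.get_state()['position'],bot.get_state()['wrist_force'])
E
```

```text
time_s: 68.3
position: [0.5071, -0.3922, 0.0166]
orientation: [3.136, 0.144, 0.004]
wrist_force: [0.0, 0.6, 0.6]
grip_width: 0.571
(array([-3. , -4. ,  4.8]), np.float64(0.09186348212601426)) [ 0.50717116 -0.39221422  0.01677117] [-0.14311879  0.18859551  0.41768668]
```

View pics/w44.png

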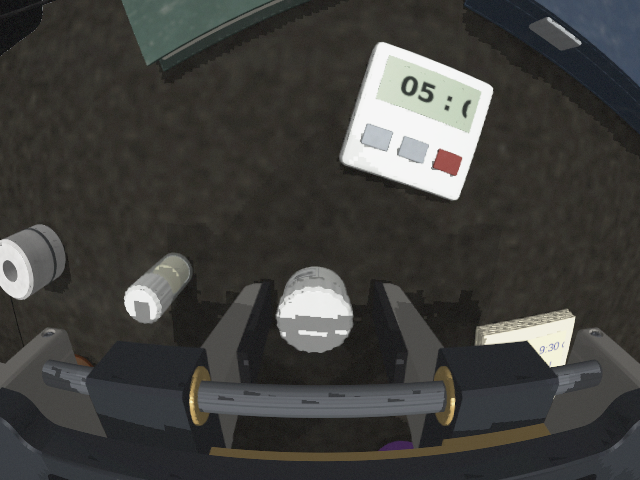

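Pot 5 is a little left of centre (315,315); correct by (-3,-4,4.5), then grip.

```bash
python3 -m handwheel '[[[-1.5,-2,2],0],[[-3,-4,4.5],0],[[-3,-4,4.5],0]]' 110
python3 -m handwheel '[[[0,0,0],0],[[0,0,0],0],[[0,0,0],0],[[0,0,0],0],[[0,0,0],0]]' 255 35
python3 -m handwheel '[[[0,0,-20],0],[[0,0,-60],0],[[0,0,-110],0],[[0,0,-160],0],[[0,0,-210],0],[[0,0,-250],0],[[-30,-20,-270],0],[[-60,-50,-270],0],[[-60,-100,-270],0],[[-60,-150,-270],0]]'
python3 -m handwheel '[[[0,-50,0],0],[[0,-100,0],0],[[0,-150,0],0],[[0,-200,0],0],[[0,-250,0],0],[[0,-250,0],0],[[0,-250,0],0]]'
python3 - <<'E'
from h import *
d=shot('wrist','w45.png')
print(delta((.499,.18,.28)),bot.get_state()['grip_width'])
E
```

```text
time_s: 68.65
position: [0.502, -0.3871, 0.0102]
orientation: [-3.138, -0.144, 0.0]
wrist_force: [0.8, -0.6, 0.5]
grip_width: 0.57
time_s: 69.15
position: [0.5025, -0.3876, 0.0102]
orientation: [3.138, 0.144, 0.0]
wrist_force: [0.5, -0.3, 2.3]
grip_width: 0.39
time_s: 70.15
position: [0.4276, -0.2426, 0.2801]
orientation: [3.138, 0.14, 0.001]
wrist_force: [0.6, 1.1, -0.2]
grip_width: 0.388
time_s: 70.85
position: [0.4058, 0.0064, 0.2801]
orientation: [3.138, 0.15, 0.0]
wrist_force: [0.1, -0.8, 0.1]
grip_width: 0.39
(array([ 108.9, -165.3,    0. ]), np.float64(0.09326594961864254)) 0.38819075544692994
```

View pics/w45.png

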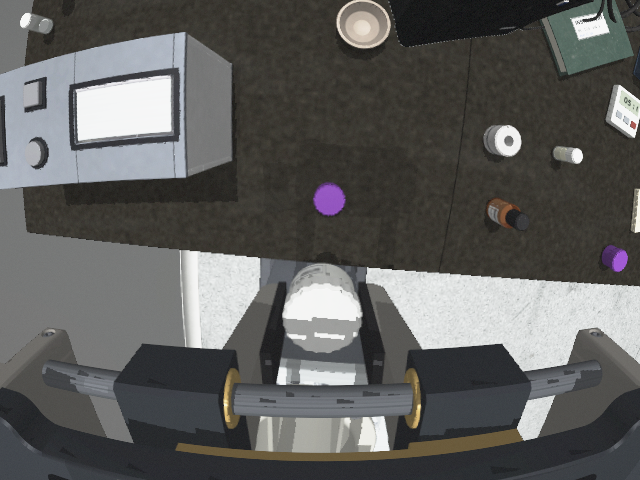

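```bash
python3 -m handwheel '[[[0,-45,0],0],[[10,-85,0],0],[[40,-125,0],0],[[75,-150,0],0],[[105,-163,0],0],[[109,-165,0],0],[[109,-165,0],0],[[109,-165,0],0]]'
python3 - <<'E'
from h import *
d=shot('wrist','w46.png'); print(delta((.499,.18,.116)),bot.get_state()['wrist_force'],bot.get_state()['grip_width'])
E
```

```text
time_s: 71.7
position: [0.4989, 0.1779, 0.2797]
orientation: [3.138, 0.141, -0.002]
wrist_force: [-0.1, -0.3, -1.5]
grip_width: 0.389
(array([  0.6,  -2. , 163.9]), np.float64(0.08994539781075474)) [ 0.44716323  0.65869702 -0.31965058] 0.3870417890466776
```

View pics/w46.png

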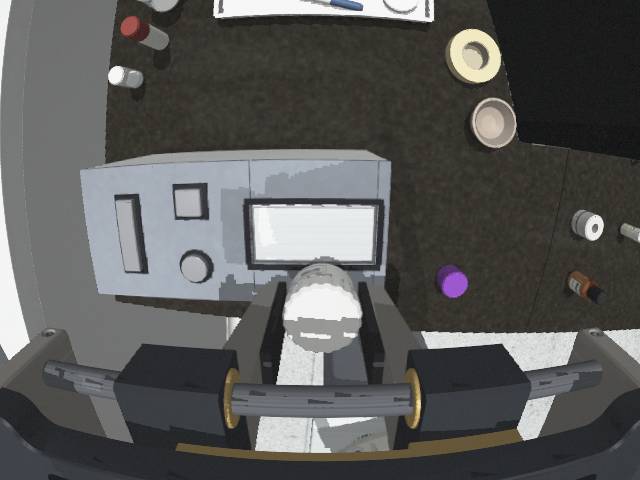

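```bash
python3 -m handwheel '[[[0,-1,20],0],[[0,-1,50],0],[[0,-1,80],0],[[0,-1,95],0],[[0,-1,105],0],[[0,-1,115],0],[[0,-1,125],0],[[0,-1,138],0],[[0,-1,152],0],[[0,-1,164],0]]'
python3 -m handwheel '[[[0,0,7],0],[[0,0,10],0],[[0,0,10],0]]'
python3 -m handwheel '[[[0,0,5],0],[[0,0,8],0],[[0,0,8],0]]'
```

```text
time_s: 72.75
position: [0.499, 0.1805, 0.1152]
orientation: [3.138, 0.144, -0.0]
wrist_force: [-2.0, -0.6, 2.2]
grip_width: 0.387
time_s: 73.05
position: [0.4989, 0.1805, 0.1055]
orientation: [3.138, 0.144, -0.002]
wrist_force: [-2.1, 0.2, -2.2]
grip_width: 0.39
time_s: 73.35
position: [0.4991, 0.1806, 0.0978]
orientation: [3.138, 0.144, -0.0]
wrist_force: [-1.5, 0.6, -0.5]
grip_width: 0.387
```

```bash
python3 -m handwheel '[[[0,0,4],0],[[0,0,7],0],[[0,0,7],0]]'
python3 -m handwheel '[[[0,0,0],0],[[0,0,0],0],[[0,0,0],0],[[0,0,0],0],[[0,0,0],0]]' 122
python3 -m handwheel '[[[0,0,-15],0],[[0,0,-30],0],[[0,0,-40],0],[[0,0,-40],0]]' 122
python3 - <<'E'
from h import *
d=shot('wrist','w47.png'); print(bot.get_state()['wrist_force'],bot.get_state()['grip_width'])
E
```

```text
time_s: 73.65
position: [0.4991, 0.1806, 0.0907]
orientation: [3.138, 0.144, -0.0]
wrist_force: [-1.3, 0.4, 0.1]
grip_width: 0.392
time_s: 74.15
position: [0.4993, 0.1807, 0.0912]
orientation: [-3.138, -0.144, -0.0]
wrist_force: [-0.7, 1.2, 0.5]
grip_width: 0.524
time_s: 74.55
position: [0.5001, 0.1808, 0.1323]
orientation: [-3.138, -0.144, -0.004]
wrist_force: [-1.4, 0.2, 1.7]
grip_width: 0.522
[-0.61523083  0.08573119  1.77999585] 0.5164664397799644
```

View pics/w47.png

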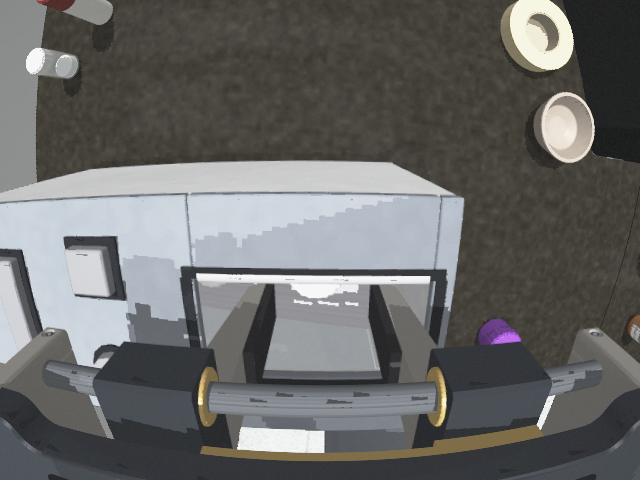

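```bash
python3 -m handwheel '[[[0,0,-40],0],[[0,0,-80],0],[[0,0,-130],0],[[-40,-10,-150],0],[[-70,-30,-150],0],[[-90,-50,-150],0],[[-90,-70,-150],0],[[-90,-80,-150],0],[[-90,-80,-150],0],[[-90,-80,-150],0]]' 255 20
python3 - <<'E'
from h import *
d=shot('wrist','w48.png'); print(bot.get_state()['position'],delta((.486,.343,.19)))
for n in ['key_bar_top','key_round_top','mouth']:
    for r in bot.pinpoint('wrist',n)[:2]: print(n,round(r['score'],2),np.round(atz(d,r['at'],'wrist',.173),4))
d=shot('top','t48.png')
a=cv2.imread('pics/t48.png')[220:370,120:500]; cv2.imwrite('pics/tc48.png',cv2.resize(a,None,fx=2.1,fy=2.1,interpolation=cv2.INTER_CUBIC))
E
```

```text
time_s: 75.6
position: [0.4027, 0.2518, 0.2807]
orientation: [3.138, 0.145, -0.0]
wrist_force: [1.4, 0.1, 0.4]
grip_width: 0.004
[0.40266163 0.25153937 0.280668  ] (array([ 91.4, -83.5,  90.6]), np.float64(0.09164151412934828))
key_bar_top 0.91 [0.4872 0.3458 0.173 ]
key_round_top 0.72 [0.4641 0.2801 0.173 ]
key_round_top 0.2 [0.5197 0.2856 0.173 ]
mouth 0.84 [0.4992 0.1857 0.173 ]
```

View pics/w48.png

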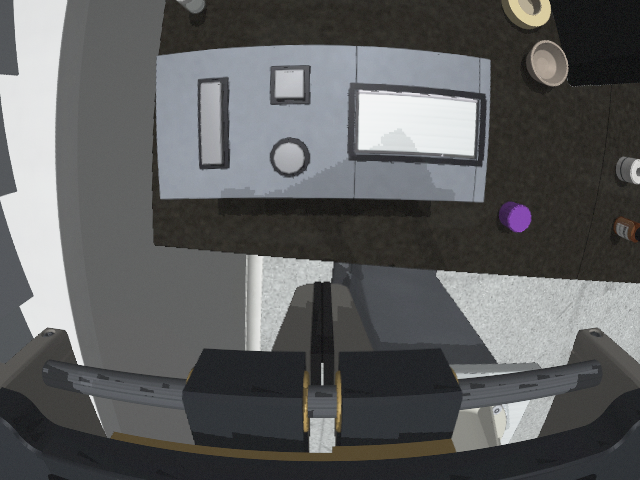

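View pics/tc48.png

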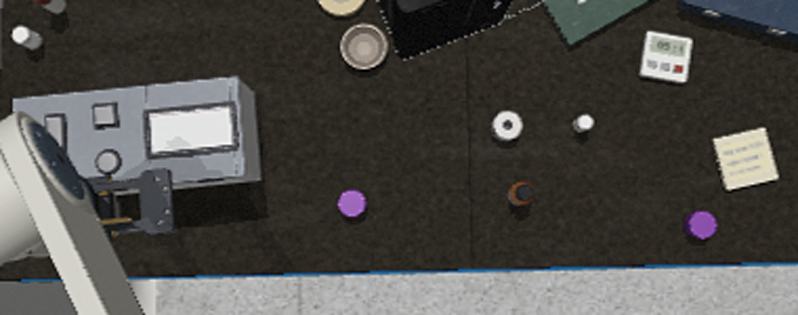

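```bash
python3 -m handwheel '[[[20,30,0],-0.15],[[45,60,0],-0.3],[[70,90,0],-0.45],[[90,109,0],-0.6],[[90,109,0],-0.75],[[90,109,10],-0.9],[[90,109,20],-1.05],[[90,109,40],-1.2],[[90,109,60],-1.35],[[90,109,70],-1.5]]' 255
python3 -m handwheel '[[[0,0,0],-0.07],[[0,0,0],-0.07],[[0,0,0],-0.07]]' 255
python3 - <<'E'
from h import *
print(delta((.5017,.1505,.083)),bot.get_state()['position'],bot.get_state()['wrist_force'])
E
```

```text
time_s: 76.85
position: [0.5012, 0.1511, 0.2095]
orientation: [-2.203, -2.239, 0.003]
wrist_force: [-0.2, -0.0, 0.2]
grip_width: 0.004
time_s: 77.15
position: [0.5022, 0.1516, 0.2113]
orientation: [2.133, 2.306, 0.001]
wrist_force: [0.6, 0.2, 0.1]
grip_width: 0.01
(array([ -1.1,  -0.6, 128.3]), np.float64(1.6486384052738658)) [0.5021973  0.1515842  0.21126507] [0.57187904 0.21520497 0.07615283]
```

```bash
python3 -m handwheel '[[[-1,0,30],0],[[-1,0,60],0],[[-1,0,80],0],[[-1,0,95],0],[[-1,0,110],0],[[-1,0,120],0],[[-1,0,127],0],[[-1,0,127],0]]' 255
python3 -m handwheel '[[[8,0,0],0],[[16,0,0],0],[[22,0,0],0],[[22,0,0],0]]' 255
python3 -m handwheel '[[[8,0,0],0],[[16,0,0],0],[[20,0,0],0],[[20,0,0],0]]' 255
python3 -m handwheel '[[[8,0,0],0],[[16,0,0],0],[[18,0,0],0],[[18,0,0],0]]' 255
```

```text
time_s: 77.95
position: [0.5014, 0.1506, 0.0835]
orientation: [-2.13, -2.308, 0.002]
wrist_force: [-2.5, -0.9, -0.8]
grip_width: 0.004
time_s: 78.35
position: [0.5005, 0.174, 0.0845]
orientation: [2.129, 2.31, 0.002]
wrist_force: [-1.4, 1.0, 1.0]
grip_width: 0.005
time_s: 78.75
position: [0.4986, 0.1935, 0.0841]
orientation: [-2.129, -2.31, -0.001]
wrist_force: [-1.8, 1.2, -0.5]
grip_width: 0.005
time_s: 79.15
position: [0.4972, 0.2112, 0.0841]
orientation: [-2.129, -2.31, -0.001]
wrist_force: [-1.9, 1.1, 0.8]
grip_width: 0.004
```

```bash
python3 -m handwheel '[[[0,0,-40],0],[[0,0,-90],0],[[0,0,-140],0],[[0,-30,-180],0],[[5,-80,-180],0],[[10,-130,-180],0],[[20,-180,-180],0],[[25,-203,-180],0],[[25,-203,-130],0],[[25,-203,-80],0]]' 255
python3 -m handwheel '[[[0,0,25],0],[[0,0,30],0],[[0,0,30],0]]' 255
python3 - <<'E'
from h import *
d=shot('wrist','w49.png'); print(bot.get_state()['position'])
a=cv2.rotate(cv2.imread('pics/w49.png'),cv2.ROTATE_90_COUNTERCLOCKWISE)[:200,:380]
a=np.clip((a.astype(float)-70)*255/130,0,255).astype(np.uint8)
cv2.imwrite('pics/w49r.png',cv2.resize(a,None,fx=2.1,fy=2.1,interpolation=cv2.INTER_CUBIC))
E
```

```text
time_s: 80.15
position: [0.294, 0.2207, 0.1649]
orientation: [2.128, 2.31, 0.012]
wrist_force: [0.3, 0.1, -1.0]
grip_width: 0.006
time_s: 80.45
position: [0.293, 0.2192, 0.1341]
orientation: [-2.13, -2.309, 0.001]
wrist_force: [1.6, 0.2, 0.1]
grip_width: 0.004
[0.29362042 0.21967296 0.13497616]
```

View pics/w49r.png

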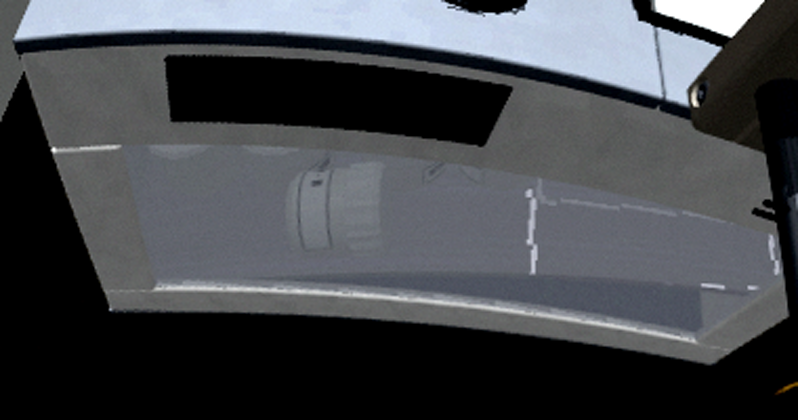

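```bash
python3 -m handwheel '[[[0,0,-50],0],[[0,0,-100],0],[[20,20,-120],0],[[45,60,-120],0],[[75,105,-120],0],[[95,150,-120],0],[[110,190,-120],0],[[110,201,-110],0],[[110,201,-80],0],[[110,201,-58],0]]' 255 20
python3 -m handwheel '[[[0,0,0],0],[[0,0,0],0]]' 255
python3 - <<'E'
from h import *
d=shot('wrist','w50.png'); print(bot.get_state()['position'],delta((.4858,.345,.173)))
cv2.imwrite('pics/w50r.png',cv2.rotate(cv2.imread('pics/w50.png'),cv2.ROTATE_90_COUNTERCLOCKWISE)[:590])
E
```

```text
time_s: 81.5
position: [0.4845, 0.3447, 0.1922]
orientation: [2.131, 2.308, 0.002]
wrist_force: [-0.1, 0.3, 0.0]
grip_width: 0.003
time_s: 81.7
position: [0.4843, 0.3449, 0.1935]
orientation: [2.13, 2.309, 0.001]
wrist_force: [0.2, 0.8, 1.2]
grip_width: 0.006
[0.48477686 0.34525216 0.19405544] (array([-0.4,  1. , 21.1]), np.float64(1.6513595025804575))
```

View pics/w50r.png

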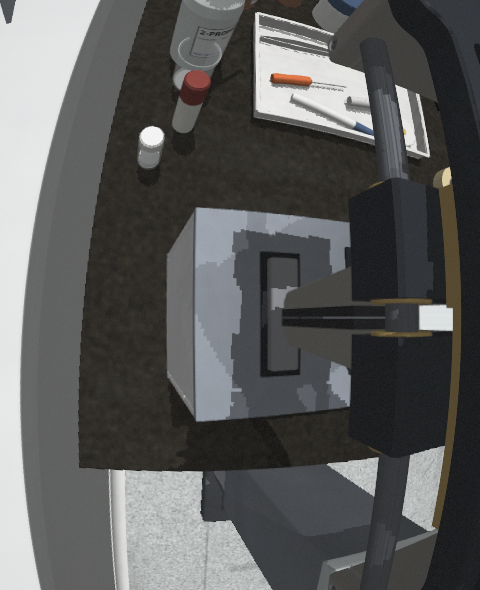

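```bash
python3 -m handwheel '[[[0,0,12],0],[[0,0,18],0],[[0,0,22],0],[[0,0,25],0],[[0,0,26],0],[[0,0,26],0],[[0,0,26],0],[[0,0,26],0]]'
```

```text
time_s: 82.55
position: [0.4843, 0.3451, 0.1681]
orientation: [2.13, 2.309, 0.001]
wrist_force: [-6.5, -4.5, 19.5]
grip_width: 0.005
```

```bash
python3 -m handwheel '[[[0,0,-10],0],[[0,0,-30],0],[[-20,-8,-30],0],[[-45,-18,-30],0],[[-62,-25,-30],0],[[-62,-25,-30],0],[[-62,-25,-20],0],[[-62,-25,-18],0],[[-62,-25,-18],0]]'
python3 - <<'E'
from h import *
d=shot('wrist','w51.png'); print(bot.get_state()['position'],delta((.4638,.281,.173)))
cv2.imwrite('pics/w51r.png',cv2.rotate(cv2.imread('pics/w51.png'),cv2.ROTATE_90_COUNTERCLOCKWISE)[:590])
E
```

```text
time_s: 83.45
position: [0.4642, 0.2816, 0.1831]
orientation: [-2.129, -2.309, 0.002]
wrist_force: [0.6, 0.1, -0.3]
grip_width: 0.0
[0.4643491  0.28162999 0.18347717] (array([-0.6, -0.6, 10.5]), np.float64(1.6518771819215252))
```

View pics/w51r.png

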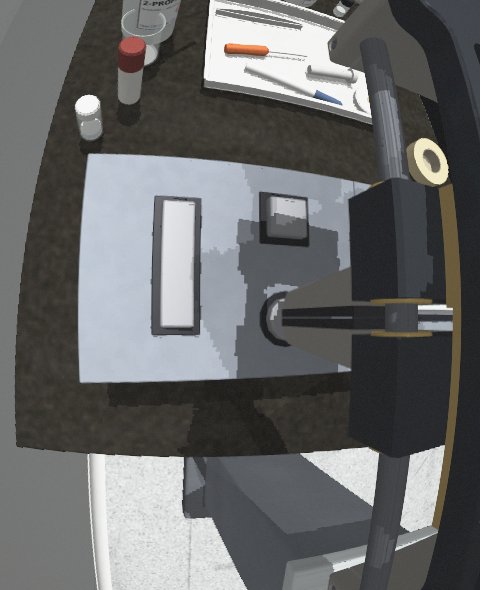

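Tips are over the round key (275,318), the bar is up again, the square key is clear. Press.

```bash
python3 -m handwheel '[[[0,0,5],0],[[0,0,9],0],[[0,0,12],0],[[0,0,15],0],[[0,0,16],0],[[0,0,16],0],[[0,0,16],0],[[0,0,16],0]]'
python3 -m handwheel '[[[0,0,-10],0],[[0,0,-40],0],[[0,0,-80],0],[[0,0,-120],0],[[0,-40,-130],0],[[0,-80,-130],0],[[0,-100,-130],0],[[0,-100,-130],0],[[0,-100,-130],0],[[0,-100,-130],0]]'
python3 - <<'E'
from h import *
d=shot('wrist','w52.png'); print(bot.get_state()['position'],bot.get_state()['wrist_force'])
cv2.imwrite('pics/w52r.png',cv2.rotate(cv2.imread('pics/w52.png'),cv2.ROTATE_90_COUNTERCLOCKWISE)[:590])
d=bot.get_image('side'); a=d['img'][140:270,200:320,::-1]; cv2.imwrite('pics/s52.png',cv2.resize(a,None,fx=5,fy=4.5,interpolation=cv2.INTER_CUBIC))
E
```

```text
time_s: 84.3
position: [0.4644, 0.2813, 0.1684]
orientation: [-2.13, -2.309, -0.0]
wrist_force: [-1.9, -0.5, 6.7]
grip_width: 0.006
time_s: 85.3
position: [0.3657, 0.2733, 0.2983]
orientation: [2.13, 2.309, 0.001]
wrist_force: [-0.3, 0.2, 0.2]
grip_width: 0.005
[0.36567326 0.27327222 0.29806432] [ 0.24864539 -0.68162493  0.40684626]
```

View pics/w52r.png

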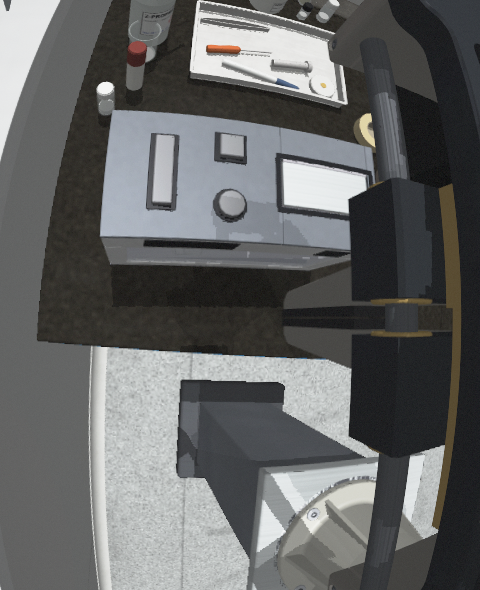

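View pics/s52.png

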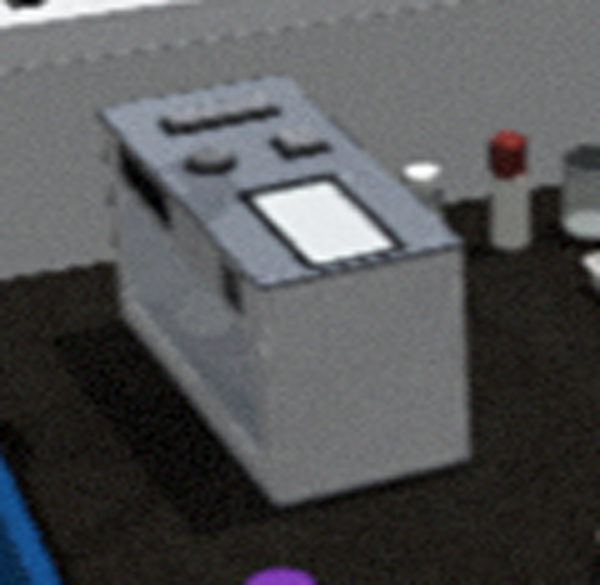

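```bash
python3 - <<'E'
from h import *
print(bot.hand_in()); s=bot.get_state(); print(s['time_s'],s['wrist_force'])
E
```

```text
the job is handed in; nothing more can be done
None
the job is handed in; nothing more can be done
```

The batch is run and handed in at about 85 s of robot time. I pressed round then square, put all five white pots in, then pressed bar and round again. The hand-in gave no verdict.

**Keys:** each press read 6.7 to 19.5 N at about 168 mm tip height, against the 4 N needed to bottom a key. The last round press was the lightest, at 6.7 N. In the final pictures all three keys look up.

**Pots:**
- **Worktop:** the last top picture shows no white pots left outside. The purple look-alikes and the other three vessels are where they started, and I never touched them.
- **Inside:** the window view before the bar press showed only four of the five pots, all low on the chute; the fifth was hidden at the back. I ran closed fingers along the mouth at 83 mm height and met no resistance, so nothing was stuck there, and the flap looked flush afterwards.
- **At rest:** I judged that the pots were still only from pictures.

**What went wrong:** the second pot bumped something inside, at 26 N, but went in. On its first try the fourth pot also hit something below the mouth, at 37 N, and was pushed up a few millimetres in the grip. I took it out, set it down on the worktop, checked and swept the mouth, then put it in cleanly. I also swept the mouth after the fourth and fifth pots.

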